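# Put the weighing jar upside down on the free drying peg

## Robot

A 6-joint arm with a two-finger parallel gripper is mounted at the origin on a cart in front of the work surface, level with it; the furniture and walls round the work are solid. World frame = base frame: x ahead of the robot, y to its left, z up, the work surface at z = 0. Lengths are in m, angles in rad, forces in N, time in s.
With the tool pointing down it reaches from about 0.375 to 0.9 m from the base axis. Payload 3.1 kg.
Tool frame: the origin (TCP) lies midway between the tips of the shut fingers; the grasp point (between the pads) lies 19 mm behind it (robot.grip_depth is the distance from the TCP to the grasp point, in m); z points along the fingers, y is the direction in which the jaws open and shut (so a half turn about z gives the same grasp; the last joint's range is limited). The gripper opens to 87 mm and grips with 3 to 60 N. Pads are 19 mm wide; open, the fingers measure 117 mm over their backs; the gripper's body (75 mm by 190 mm) begins 51 mm behind the grasp point.
Start: joints at [1.036, 0.527, 1.433, -0, 1.181, -0.178], TCP at [0.218, 0.586, 0.223] pointing down, gripper open.
Joint ranges: [-3.08, 3.08], [-0.75, 2.2], [0.22, 2.44], [-1.43, 4.57], [0, 2.65], [-2.85, 2.85]. Speed limits (rad/s): [2.79, 2.79, 3.14, 3.14, 3.14, 3.14].

## Interface

Orientations are given as a unit quaternion [x, y, z, w].
In Python, from rig import robot gives the robot as it stands.
- The arm moves only by the tool carry_out, never from a script. Its arguments are lists of equal length, an entry for each row: "dr": the turn, a rotation vector about the world's x, y, z in rad, a list of three; "translation": the shift along the world's x, y, z in cm, a list of three; "grip": the opening, from 0 (shut) to 1 (fully open). A call has 1 to 20 rows; each row is the pose to reach, as a shift and turn from the pose commanded when the call began; what a row does not reach only later rows make up. A row lasts 1/12 s, in which the tool goes at most 41.7 mm and 7.16 degrees, less where a joint would pass 70% of its speed; a pose out of reach is approached as far as the arm can. A call with a gripper value outside its range is refused whole. The fingers move at their own pace and stop on an object; "newtons" is the grip in N (left out, the last holds). Time passes only in rows, so rows that repeat a pose let the fingers close. It gives the time, the measured TCP pose, the force and the opening at its end, in the units of the state.
- robot.get_obs(): the state, without advancing time (a new reading comes with each control period).
- robot.camera(name): name is "side" or "top" or "wrist"; returns a dict with "color" (384x512x3 uint8, blue, green, red), "camera_matrix" (3x3 intrinsics, pixels), "T" (4x4, takes a point from camera to world coordinates). Camera axes: x right, y down, z forward; pixel columns grow to the right and rows downward; lengths in m; the calibration is good to about 2 mm. A picture is of the moment at which its call begins. There is no depth.
- robot.hand_in(): hands the job in, once; it reports no verdict.
The state is a dict: "time": time; "q": joint angles; "joint_velocities": joint speeds; "joint_torque": joint torques, N m; "position": TCP position; "tool_rot": TCP orientation; "ft_force": force on the tool from outside, world axes, zero at the start; "moment": the same for the moment, N m; "grip_width": finger opening in m.
Only numpy, scipy, OpenCV 4.12 (cv2) and the standard library are available. Lean on these libraries where they do the work, as an engineer would, in place of code of your own. Each camera call takes 0.05 s, during which the arm holds its last target. There are 200 camera calls.

## Task

Take the white lid off the amber jar and set it knob up in the small steel tray. Then lay the jar on its side in the cradle and let go of it to change your grip, take it again and lower it upside down over the drying peg that has nothing on it, until its rim stands on the stand's white disc. Do not drop the jar, and leave the clear jar on the other peg, the spare bottle and the tape roll where they are.

Things in the scene. Friction and masses are not known exactly. Their poses are not given: they have to be found in the camera images.
- jar: amber glass weighing jar, loose, 90 g: a plain round cylinder of 52 mm outside diameter and 85 mm height, wall 4 mm (44 mm bore), bottom 5 mm thick, so 80 mm deep inside. Origin at the centre of its closed underside, z axis towards the open mouth. Starts standing upright with the lid on it.
- jar_rim (a point): centre of the jar's mouth, in the plane of its rim (85 mm along the jar's z)
- lid: white round lid with a knob, loose, 35 g, 42 mm high: plug of 37 mm diameter and 6 mm length below (sits loosely in the jar's mouth), disc of 54 mm diameter and 6 mm thickness, then the knob (18 mm diameter over its upper 22 mm) on top. Origin at the centre of the plug's underside, z axis towards the knob. Lifts straight off.
- lid_knob (a point): point on the axis of the lid's knob, 36 mm above the lid's origin (6 mm below its top): a good height to grip, clear of the disc
- lid_tray: shallow steel tray, fixed, 95 x 95 x 14 mm, wall and floor 4 mm. Origin under its centre
- cradle: laying-down cradle, fixed: 70 x 100 x 8 mm aluminium plate with two black V saddles, 26 mm either side of the middle, 42 mm wide across, upper edges 45 mm above the worktop (narrower than the jar, so fingers can pass down either side of a jar that lies in it). Origin under its centre; the jar lies along the cradle's y axis, mouth to either end, its middle between the saddles. The saddles keep the jar from moving sideways, so close on its axis and without excess force
- cradle_axis (a point): the point on the axis of a jar that lies in the cradle, midway between the saddles, 61.7 mm above the worktop
- free_stand: drying stand with nothing on it, fixed: grey round foot of 100 mm diameter, white disc of 84 mm diameter with its top 46 mm above the worktop, and above that an upright blue peg of 32 mm diameter with a rounded top 107 mm above the worktop. Origin under its centre, z up
- free_stand_seat (a point): centre of the top of the free stand's white disc, where the jar's rim shall stand (46 mm above the worktop, on the peg's axis)
- used_stand: a drying stand of the same make, fixed, which carries the clear jar. Origin under its centre
- clear_jar: clear glass jar, loose, of the same size as the amber one (52 mm diameter, 85 mm high), upside down on the used stand. Origin at the centre of its closed end (now at the top). To be left alone
- spare_bottle: white plastic sample bottle, loose, 48 mm diameter and 112 mm high, standing on the worktop, to be left alone. Origin at the centre of its underside
- tape_roll: roll of brown tape, loose, 68 mm diameter and 19 mm high, lying on the worktop to the left, in front of the fixed shaker whose baskets of bottles rise to about 0.34 m above the worktop; to be left alone. Origin at the centre of its underside

How it is judged:
By the outcome, as a careful person would: the job done as asked, in the order asked, and still so for the second after the job is handed in, with the robot touching nothing.
It also fails if it takes over 64 s, if anything falls off the work surface, if the arm or the gripper's body presses on something with over 40 N, if the wrist force passes 120 N, or if a joint passes its speed limit or range.

## Working session

There is one attempt and no reset: what is moved stays moved. The work goes in short steps, Python scripts to look and compute and a tool call to move; the robot and the scene stay as the last step left them, time stands still between calls to the robot, and variables do not carry over. Pictures are saved under pics/ and viewed, about 8 in all and at most 12, crops included, and the job is handed in when it is done.

Besides the shell and the picture viewer there is one more tool, called as a command line: name --argument value ..., lists and objects as JSON in quotes. carry_out: Moves the arm, as the interface text tells. Its arguments: {"type":"object","properties":{"dr":{"type":"array"},"translation":{"type":"array"},"grip":{"type":"array"},"newtons":{"type":"number"}},"required":["dr","translation","grip"]}

```bash
ls; mkdir -p pics; python3 - <<'E'
from rig import robot
import cv2,numpy as np
o=robot.get_obs();print(o['time'],o['position'],o['tool_rot'],o['grip_width'],robot.grip_depth)
for n in['top','side']:
    c=robot.camera(n);cv2.imwrite(f'pics/{n}0.png',c['color']);np.savez(f'pics/{n}0.npz',K=c['camera_matrix'],T=c['T']);print(n,c['camera_matrix'].round(1).tolist(),c['T'].round(3).tolist())
a=cv2.imread('pics/top0.png');cv2.imwrite('pics/t.png',cv2.resize(a,(800,600),interpolation=cv2.INTER_CUBIC))
a=cv2.imread('pics/side0.png');cv2.imwrite('pics/s.png',cv2.resize(a,(800,600),interpolation=cv2.INTER_CUBIC))
E
```

```text
pics
0.0 [0.2172958  0.58521608 0.22158185] [ 1.76964681e-01  9.84216607e-01 -1.01322747e-03 -3.82443470e-04] 0.087030193368245 0.0187
top [[442.7, 0.0, 259.1], [0.0, 442.7, 190.5], [0.0, 0.0, 1.0]] [[-0.004, -0.995, 0.1, 0.352], [-1.0, 0.003, -0.009, -0.13], [0.008, -0.1, -0.995, 1.389], [0.0, 0.0, 0.0, 1.0]]
side [[459.0, 0.0, 254.9], [0.0, 459.0, 194.4], [0.0, 0.0, 1.0]] [[-0.991, -0.087, 0.098, 0.372], [-0.131, 0.651, -0.748, 0.899], [0.001, -0.754, -0.657, 1.016], [0.0, 0.0, 0.0, 1.0]]
```

View pics/t.png

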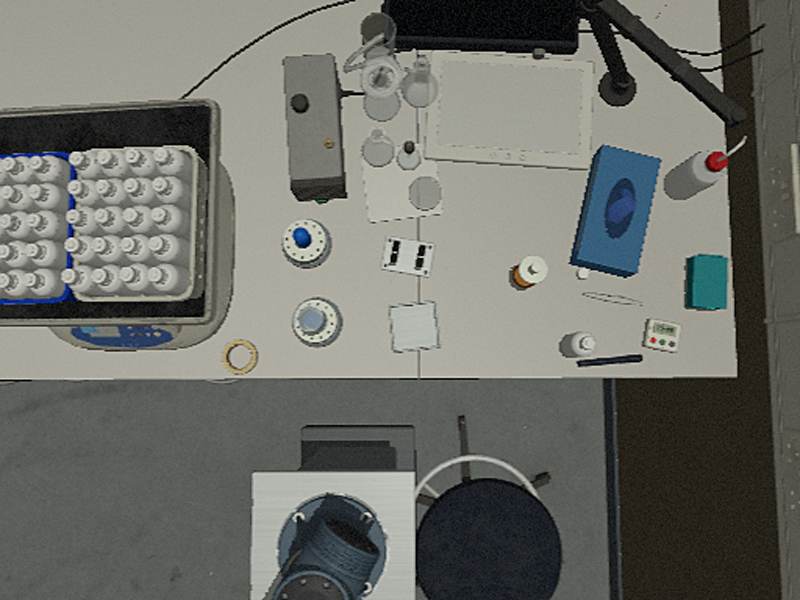

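View pics/s.png

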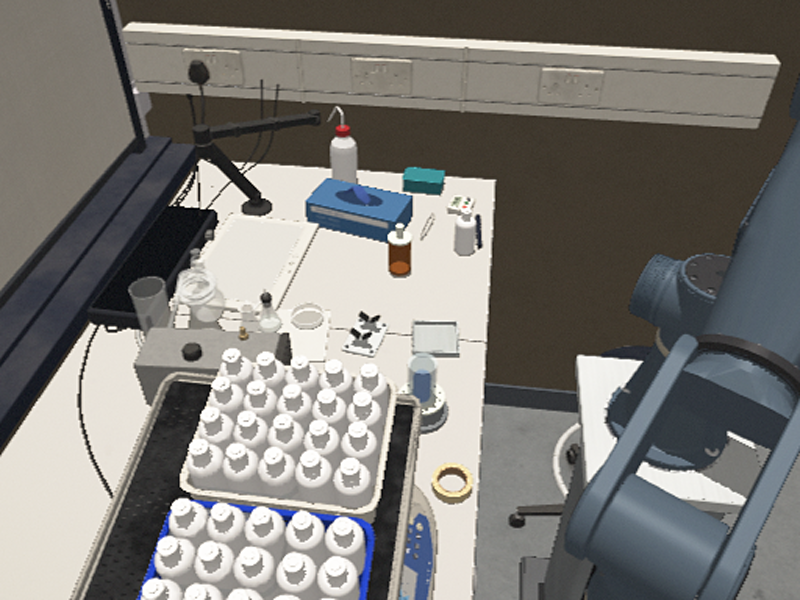

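Top view (800 px scale): amber jar with lid knob at (535,265), cradle (409,257), tray (414,327), free stand's blue peg (302,237), clear jar on its stand (317,322), bottle (582,343) and tape (240,356). Side view: amber jar at (400,250), cradle (365,333); the free stand is hidden by the shaker's baskets. I'll enlarge the top view.

```bash
python3 - <<'E'
import cv2
a=cv2.imread('pics/top0.png')[135:235,172:372];cv2.imwrite('pics/c1.png',cv2.resize(a,None,fx=4,fy=4,interpolation=cv2.INTER_CUBIC))
E
```

```text
(no output)
```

View pics/c1.png

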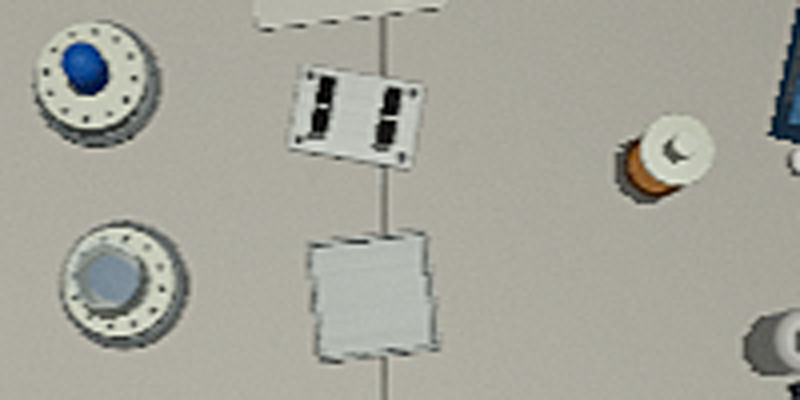

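```bash
cat > h.py <<'E'
import numpy as np,cv2
def ray(n,u,v,z,pic=None):
    d=np.load(f'pics/{n}.npz');K,T=d['K'],d['T']
    r=T[:3,:3]@np.linalg.solve(K,[u,v,1]);return T[:3,3]+r*(z-T[2,3])/r[2]
def crop(n,x,y,z,x0=172,y0=135,f=4): return ray(n,x0+(x+.5)/f-.5,y0+(y+.5)/f-.5,z)
E
python3 - <<'E'
from h import *
from rig import robot
print([a for a in dir(robot) if a[0]!='_'])
P={'knobtop':(681,147,.121),'disc':(677,150,.091),'cradle':(356,118,.008),'sadL':(322,107,.04),'sadR':(389,118,.04),'tray':(373,296,.014),'free_disc':(95,76,.046),'peg':(85,67,.1),'used':(124,278,.046),'clear':(109,277,.131)}
for k,p in P.items(): print(k,crop('top0',*p).round(4))
for k,p in {'c1':(301,65),'c2':(426,88),'c3':(410,170),'c4':(288,148)}.items():print(k,crop('top0',*p,.008).round(4))
for k,p in {'t1':(308,243),'t2':(426,232),'t3':(438,348),'t4':(322,360)}.items():print(k,crop('top0',*p,.014).round(4))
print('bottle',crop('top0',660,345,.11),ray('top0',240/1.5625,356/1.5625,.019))
s=lambda x,y,z:ray('side0',x/1.5625,y/1.5625,z).round(4)
print('side knob',s(400,228,.121),'clear',s(423,357,.131),'cradle',s(365,337,.008),'tray',s(435,338,.014))
E
```

```text
['Unreachable', 'camera', 'get_obs', 'grip_depth', 'hand_in']
knobtop [ 0.5343 -0.381   0.121 ]
disc [ 0.5364 -0.384   0.091 ]
cradle [ 0.5743 -0.1473  0.008 ]
sadL [ 0.5778 -0.1207  0.04  ]
sadR [ 0.5691 -0.1723  0.04  ]
tray [ 0.4335 -0.1599  0.014 ]
free_disc [0.6012 0.0534 0.046 ]
peg [0.5979 0.0534 0.1   ]
used [0.4458 0.0297 0.046 ]
clear [0.4406 0.0303 0.131 ]
c1 [ 0.6168 -0.104   0.008 ]
c2 [ 0.5982 -0.2027  0.008 ]
c3 [ 0.5329 -0.1896  0.008 ]
c4 [ 0.5506 -0.0937  0.008 ]
t1 [ 0.475  -0.1094  0.014 ]
t2 [ 0.4833 -0.2015  0.014 ]
t3 [ 0.393  -0.2101  0.014 ]
t4 [ 0.384  -0.1202  0.014 ]
bottle [ 0.39171418 -0.36480862  0.11      ] [0.37504797 0.18297574 0.019     ]
side knob [ 0.5346 -0.3671  0.121 ] clear [0.4434 0.0254 0.131 ] cradle [ 0.576  -0.1372  0.008 ] tray [ 0.4344 -0.1468  0.014 ]
```

Points fit the sizes given (saddles 52 mm apart, tray ≈93 mm, plate ≈99 mm). I'll move over the lid, rising first to clear the shaker.

carry_out --dr '[[0,0,0],[0,0,0],[0,0,0],[0,0,0],[0,0,-1.8],[0,0,-1.8],[0,0,-1.8],[0,0,-1.8],[0,0,-1.8],[0,0,-1.8],[0,0,-1.8],[0,0,-1.8],[0,0,-1.8],[0,0,-1.8],[0,0,-1.8],[0,0,-1.8],[0,0,-1.8],[0,0,-1.8],[0,0,-1.8],[0,0,-1.8]]' --translation '[[0,0,4],[0,0,8],[0,0,12],[0,0,14],[31.8,-96.5,14],[31.8,-96.5,14],[31.8,-96.5,14],[31.8,-96.5,14],[31.8,-96.5,14],[31.8,-96.5,14],[31.8,-96.5,14],[31.8,-96.5,14],[31.8,-96.5,14],[31.8,-96.5,14],[31.8,-96.5,14],[31.8,-96.5,14],[31.8,-96.5,14],[31.8,-96.5,14],[31.8,-96.5,14],[31.8,-96.5,14]]' --grip '[1,1,1,1,1,1,1,1,1,1,1,1,1,1,1,1,1,1,1,1]'

```text
time: 1.77
position: [0.4261, -0.0493, 0.3624]
tool_rot: [0.882, 0.472, 0.0, -0.0]
ft_force: [0.2, 0.4, 0.7]
grip_width: 0.0869
```

```bash
cat >> h.py <<'E'
def st():
    from rig import robot
    import json
    from scipy.spatial.transform import Rotation as R
    o=robot.get_obs();M=R.from_quat(o['tool_rot']).as_matrix()
    with open('log.jsonl','a') as f: f.write(json.dumps([np.asarray(o[k]).tolist() for k in('q','position','tool_rot')])+'\n')
    print('t',round(o['time'],2),'q',np.round(o['q'],3),'p',np.round(o['position'],4),'ty',M[:,1].round(3),'tz',M[:,2].round(3),'F',np.round(o['ft_force'],1),'w',round(o['grip_width'],4))
    return o,M
def snap(n,name,f=1.5625):
    from rig import robot
    c=robot.camera(n);np.savez(f'pics/{name}.npz',K=c['camera_matrix'],T=c['T']);cv2.imwrite(f'pics/{name}_o.png',c['color']);cv2.imwrite(f'pics/{name}.png',cv2.resize(c['color'],None,fx=f,fy=f,interpolation=cv2.INTER_CUBIC))
E
python3 -c "
from h import *;st()"
```

```text
t 1.77 q [-0.377  0.093  1.684  0.     1.365  0.21 ] p [ 0.4261 -0.0493  0.3624] ty [ 0.832 -0.554 -0.   ] tz [-0.  0. -1.] F [0.2 0.4 0.7] w 0.0869
```

carry_out --dr '[[0,0,0],[0,0,0],[0,0,0],[0,0,0],[0,0,0],[0,0,0],[0,0,0],[0,0,0],[0,0,0],[0,0,0],[0,0,0],[0,0,0],[0,0,0]]' --translation '[[10.9,-33.1,-12],[10.9,-33.1,-12],[10.9,-33.1,-12],[10.9,-33.1,-12],[10.9,-33.1,-12],[10.9,-33.1,-12],[10.9,-33.1,-12],[10.9,-33.1,-12],[10.9,-33.1,-12],[10.9,-33.1,-12],[10.9,-33.1,-12],[10.9,-33.1,-12],[10.9,-33.1,-12]]' --grip '[1,1,1,1,1,1,1,1,1,1,1,1,1]'

```text
time: 2.85
position: [0.5351, -0.377, 0.2429]
tool_rot: [0.881, 0.474, 0.0, -0.0]
ft_force: [-0.6, -0.3, 0.3]
grip_width: 0.0869
```

```bash
python3 -c "
from h import *;st();snap('wrist','w1',1.25)
d=np.load('pics/w1.npz');print(d['K'].round(1),d['T'].round(3))"
```

```text
t 2.85 q [-0.784  0.549  1.33   0.     1.263 -0.2  ] p [ 0.5351 -0.377   0.2429] ty [ 0.834 -0.552 -0.001] tz [-0.     0.001 -1.   ] F [-0.6 -0.3  0.3] w 0.0869
[[264.7   0.  255.5]
 [  0.  264.7 194.6]
 [  0.    0.    1. ]] [[ 0.835 -0.529 -0.149  0.577]
 [-0.55  -0.804 -0.225 -0.314]
 [-0.001  0.27  -0.963  0.405]
 [ 0.     0.     0.     1.   ]]
```

View pics/w1.png

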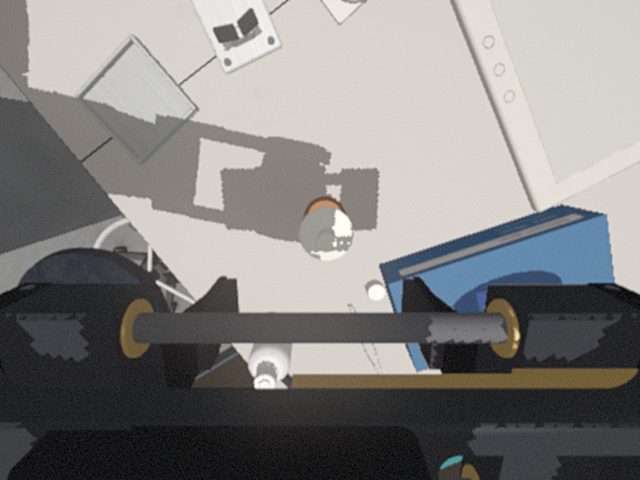

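Wrist view: lid disc centred near (326,235), knob inside it, tissue box to the right, bottle at (268,370).

```bash
python3 -c "
from h import *
for p in [(326,234,.091),(325,238,.121),(302,235,.091),(351,235,.091)]: print(crop('w1',*p,0,0,1.25).round(4))
# tissue box corners, tray
for z in (0,.09): print('box',z,[crop('w1',x,y,z,0,0,1.25).round(3).tolist() for x,y in((381,265),(606,213),(416,370))])
print('tray',[crop('w1',x,y,.014,0,0,1.25).round(3).tolist() for x,y in((132,36),(198,108),(142,162),(78,97))])
o,M=st();T=np.load('pics/w1.npz')['T'];print('cam in tool',(M.T@(T[:3,3]-o['position'])).round(4))
"
```

```text
[ 0.5386 -0.3832  0.091 ]
[ 0.5395 -0.3792  0.121 ]
[ 0.5184 -0.3712  0.091 ]
[ 0.5585 -0.3975  0.091 ]
box 0 [[0.564, -0.477, 0.0], [0.832, -0.572, 0.0], [0.526, -0.641, 0.0]]
box 0.09 [[0.567, -0.441, 0.09], [0.775, -0.514, 0.09], [0.537, -0.568, 0.09]]
tray [[0.476, -0.11, 0.014], [0.49, -0.203, 0.014], [0.399, -0.213, 0.014], [0.387, -0.122, 0.014]]
t 2.9 q [-0.784  0.548  1.33   0.     1.263 -0.2  ] p [ 0.5353 -0.3769  0.2433] ty [ 0.834 -0.551  0.   ] tz [ 0.  0. -1.] F [-0.3  0.1 -0.5] w 0.087
cam in tool [ 0.0752  0.     -0.1617]
```

carry_out --dr '[[0,0,0],[0,0,0],[0,0,0],[0,0,0],[0,0,0],[0,0,0],[0,0,0],[0,0,0],[0,0,0],[0,0,0],[0,0,0],[0,0,0],[0,0,0],[0,0,0],[0,0,0],[0,0,0]]' --translation '[[0.3,-0.5,-4],[0.3,-0.5,-8],[0.3,-0.5,-11],[0.3,-0.5,-13],[0.3,-0.5,-14.7],[0.3,-0.5,-14.7],[0.3,-0.5,-14.7],[0.3,-0.5,-14.7],[0.3,-0.5,-14.7],[0.3,-0.5,-14.7],[0.3,-0.5,-14.7],[0.3,-0.5,-14.7],[0.3,-0.5,-14.7],[0.3,-0.5,-14.7],[0.3,-0.5,-14.7],[0.3,-0.5,-14.7]]' --grip '[1,1,1,0.8,0.5,0.3,0,0,0,0,0,0,0,0,0,0]' --newtons 12

```text
time: 4.23
position: [0.5383, -0.3834, 0.0957]
tool_rot: [0.881, 0.473, -0.0, -0.0]
ft_force: [-0.5, -0.2, 1.0]
grip_width: 0.0174
```

```bash
python3 -c "
from h import *;st()"
```

```text
t 4.23 q [-0.788  0.725  1.437 -0.     0.979 -0.203] p [ 0.5383 -0.3834  0.0957] ty [ 0.834 -0.552 -0.   ] tz [-0. -0. -1.] F [-0.5 -0.2  1. ] w 0.0174
```

carry_out --dr '[[0,0,0],[0,0,0],[0,0,0],[0,0,0],[0,0,0],[0,0,0],[0,0,0],[0,0,0],[0,0,0],[0,0,0],[0,0,0],[0,0,0],[0,0,0],[0,0,0],[0,0,0],[0,0,0],[0,0,0],[0,0,0]]' --translation '[[0,0,3],[0,0,6],[-1.5,3.4,6],[-3,6.6,6],[-4.5,9.8,6],[-6,13,6],[-7.5,16.3,6],[-9,19.5,6],[-10.2,22.2,5],[-10.2,22.2,2],[-10.2,22.2,-1],[-10.2,22.2,-4],[-10.2,22.2,-6],[-10.2,22.2,-7],[-10.2,22.2,-7.4],[-10.2,22.2,-7.4],[-10.2,22.2,-7.4],[-10.2,22.2,-7.4]]' --grip '[0,0,0,0,0,0,0,0,0,0,0,0,0,0,0,0,0,0]'

```text
time: 5.73
position: [0.4371, -0.1619, 0.0224]
tool_rot: [0.881, 0.473, 0.001, 0.001]
ft_force: [-0.8, 0.9, -0.1]
grip_width: 0.0177
```

```bash
python3 -c "
from h import *;st()"
```

```text
t 5.73 q [-0.595  0.689  1.976 -0.     0.475 -0.01 ] p [ 0.4371 -0.1619  0.0224] ty [ 0.834 -0.552  0.002] tz [ 0.002 -0.001 -1.   ] F [-0.8  0.9 -0.1] w 0.0177
```

carry_out --dr '[[0,0,0],[0,0,0],[0,0,0],[0,0,0],[0,0,0],[0,0,0],[0,0,0.1],[0,0,0.2],[0,0,0.3],[0,0,0.4],[0,0,0.4]]' --translation '[[0,0,-0.2],[0,0,-0.2],[0,0,-0.2],[0,0,-0.2],[0,0,2],[0,0,6],[0,0,10],[0,0,14],[0,0,18],[0,0,22],[0,0,22]]' --grip '[0,0.5,0.5,0.5,0.5,0.5,0.5,0.5,1,1,1]'

```text
time: 6.65
position: [0.4403, -0.1637, 0.2489]
tool_rot: [0.768, 0.64, 0.002, 0.008]
ft_force: [1.1, -0.7, 0.2]
grip_width: 0.0561
```

carry_out --dr '[[0.12,0,0],[0.24,0,0],[0.36,0,0],[0.48,0,0],[0.6,0,0],[0.72,0,0],[0.72,0,0]]' --translation '[[0,0,0],[0,0,0],[1,0,0],[2,0,0],[3,0,0],[4,0,0],[4,0,0]]' --grip '[1,1,1,1,1,1,1]'

```text
time: 7.23
position: [0.4771, -0.1645, 0.2375]
tool_rot: [0.721, 0.595, 0.226, -0.273]
ft_force: [0.7, -0.7, -0.7]
grip_width: 0.0864
```

```bash
python3 -c "
from h import *;st()"
```

```text
t 7.23 q [-0.841  0.571  1.552  0.458  1.598 -0.776] p [ 0.4771 -0.1645  0.2375] ty [ 0.982 -0.143 -0.125] tz [ 0.001  0.663 -0.749] F [ 0.7 -0.7 -0.7] w 0.0864
```

```bash
cat > kin.py <<'E'
import numpy as np,json
from scipy.optimize import least_squares
from scipy.spatial.transform import Rotation as R
def fk(q,k):
    h,d1,L1,L2,Lt,d2=k
    B=R.from_euler('z',q[0]);S=B*R.from_euler('y',q[1]);E=S*R.from_euler('y',q[2]);W=E*R.from_euler('z',q[3]);F=W*R.from_euler('y',q[4])
    T=F*R.from_euler('z',q[5])
    return B.apply([0,d1,h])+S.apply([0,0,L1])+E.apply([0,0,L2])+W.apply([0,d2,0])+F.apply([0,0,Lt]),T
D=[json.loads(l) for l in open('log.jsonl')]
D.append([[1.036,.527,1.433,0,1.181,-.178],[.2173,.5852,.2216],[1.76964681e-01,9.84216607e-01,-1.01e-03,-3.8e-4]])
s=least_squares(lambda k:np.concatenate([fk(q,k)[0]-p for q,p,_ in D]),[.3,.05,.4,.4,.25,.05]);k=s.x
q,p,r=D[-2];OFF=fk(q,k)[1].inv()*R.from_quat(r)   # fixed tool offset
lo=np.array([-3.08,-.75,.22,-1.43,0,-2.85]);hi=np.array([3.08,2.2,2.44,4.57,2.65,2.85])
def ik(p,ty,tz,q0):
    ty=np.array(ty)/np.linalg.norm(ty);tz=np.array(tz);M=R.from_matrix(np.c_[np.cross(ty,tz),ty,tz])
    def f(q):
        P,T=fk(q,k);return np.r_[(P-p)*5,((T*OFF).inv()*M).as_rotvec()]
    s=least_squares(f,np.clip(q0,lo+.01,hi-.01),bounds=(lo,hi));return s.x,np.abs(s.fun).max()
E
python3 - <<'E'
from kin import *
print(k.round(4),np.abs(s.fun).max(),OFF.as_rotvec().round(3))
for q,p,r in D: print((fk(q,k)[1]*OFF*R.from_quat(r).inv()).magnitude().round(3),end=' ')
print()
q0=D[-2][0];g=.0187
a=np.deg2rad(-10.4);cx=np.array([np.cos(a),np.sin(a),0]);cy=np.array([-np.sin(a),np.cos(a),0]);dn=[0,0,-1.]
def show(n,p,ty,tz,q0):
    q,e=ik(p,ty,tz,q0);print(n,np.round(q,2),round(e,4));return q
q=show('jar down',[.538,-.382,.06-g],cx,dn,q0)
q=show('jar up',[.538,-.382,.25],cx,dn,q)
C=np.array([.575,-.147,0])
for t in np.deg2rad([30,60,90]):
    q=show('tilt',C+[0,-.05,.25],cx,np.cos(t)*np.array(dn)+np.sin(t)*cy,q)
q=show('cradle hi',C+cy*(g-.0175)+[0,0,.15],cx,cy,q)
q=show('cradle',C+cy*(g-.0175)+[0,0,.0617],cx,cy,q)
q=show('regrasp',C+[0,0,.0617-g],cx,dn,q)
S=np.array([.602,.053,0])
for yaw in (-40,-10,20,45):
    b=np.deg2rad(yaw);jx=np.array([np.cos(b),np.sin(b),0]);jy=np.array([-jx[1],jx[0],0])
    for z in(.2,.088): qq=show(('peg',yaw,z),S+jy*g+[0,0,z],jx,jy,q)
E
```

```text
[ 0.2637  0.1161  0.4881  0.3896  0.3083 -0.0054] 0.03619438928057992 [-0.    -0.     1.571]Traceback (most recent call last):
  File "<stdin>", line 3, in <module>
AttributeError: 'float' object has no attribute 'round'
```

```bash
python3 - <<'E'
s=open('kin.py').read()
s=s.replace("h,d1,L1,L2,Lt,d2=k","h,d1,L1,L2,Lt,d2,a0,e=k").replace("[0,d1,h]","[a0,d1,h]").replace("E.apply([0,0,L2])","E.apply([e,0,L2])").replace(",.25,.05]",",.25,.05,0,0]")
open('kin.py','w').write(s)
E
cat > plan.py <<'E'
from kin import *
print(k.round(4),np.abs(s.fun).max().round(4),OFF.as_rotvec().round(3),[round(float((fk(q,k)[1]*OFF*R.from_quat(r).inv()).magnitude()),3) for q,p,r in D])
q0=D[-2][0];g=.0187
a=np.deg2rad(-10.4);cx=np.array([np.cos(a),np.sin(a),0]);cy=np.array([-np.sin(a),np.cos(a),0]);dn=[0,0,-1.]
def show(n,p,ty,tz,q0):
    q,e=ik(p,ty,tz,q0);print(n,np.round(q,2),round(e,4));return q
q=show('jar down',[.538,-.382,.06-g],cx,dn,q0)
q=show('jar up',[.538,-.382,.25],cx,dn,q)
C=np.array([.575,-.147,0])
for t in np.deg2rad([30,60,90]):
    q=show('tilt',C+[0,-.05,.25],cx,np.cos(t)*np.array(dn)+np.sin(t)*cy,q)
q=show('cradle hi',C+cy*(g-.0175)+[0,0,.15],cx,cy,q)
q=show('cradle',C+cy*(g-.0175)+[0,0,.0617],cx,cy,q)
q=show('regrasp',C+[0,0,.0617-g],cx,dn,q)
S=np.array([.602,.053,0])
for yaw in (-40,-10,20,45):
    b=np.deg2rad(yaw);jx=np.array([np.cos(b),np.sin(b),0]);jy=np.array([-jx[1],jx[0],0])
    for z in(.2,.088): qq=show(('peg',yaw,z),S+jy*g+[0,0,z],jx,jy,q)
E
python3 plan.py
```

```text
[2.740e-01 1.106e-01 5.879e-01 3.914e-01 3.054e-01 5.000e-04 2.000e-04
 1.141e-01] 0.0009 [-0.    -0.     1.571] [0.0, 0.0, 0.0, 0.0, 0.0, 0.0, 0.003]
jar down [-0.79  0.8   1.46  0.    0.88 -0.61] 0.0
jar up [-0.79  0.55  1.31  0.    1.28 -0.61] 0.0
tilt [-0.74  0.57  1.38  0.44  1.49 -0.66] 0.0
tilt [-0.87  0.77  1.33  0.75  1.8  -0.82] 0.0
tilt [-0.92  0.99  1.3   1.03  2.1  -0.87] 0.0
cradle hi [-0.87  1.12  1.37  0.99  1.97 -1.04] 0.0
cradle [-0.87  1.26  1.31  0.96  1.92 -1.11] 0.0
regrasp [-0.44  0.74  1.64  0.    0.76 -0.26] 0.0
('peg', -40, 0.2) [-0.63  0.97  2.01  1.64  1.56 -1.41] 0.0
('peg', -40, 0.088) [-0.63  1.21  1.93  1.64  1.57 -1.57] 0.0
('peg', -10, 0.2) [-0.58  0.99  1.63  1.21  1.77 -1.09] 0.0
('peg', -10, 0.088) [-0.58  1.19  1.57  1.19  1.72 -1.21] 0.0
('peg', 20, 0.2) [-0.45  1.08  1.25  0.95  2.12 -0.94] 0.0
('peg', 20, 0.088) [-0.45  1.25  1.19  0.9   2.05 -1.04] 0.0
('peg', 45, 0.2) [-0.32  1.17  0.97  0.76  2.43 -0.95] 0.0
('peg', 45, 0.088) [-0.32  1.32  0.9   0.69  2.36 -1.04] 0.0
```

```bash
cat > plan2.py <<'E'
from kin import *
g=.0187
def ax(yaw):
    b=np.deg2rad(yaw);return np.array([np.cos(b),np.sin(b),0]),np.array([-np.sin(b),np.cos(b),0])
def pose(G,yaw,t):  # G grasp point -> TCP, ty, tz
    jx,jy=ax(yaw);t=np.deg2rad(t);tz=np.array([0,0,-np.cos(t)])+np.sin(t)*jy
    return np.array(G)+g*tz,jx,tz
def rv(yaw,t,quat):
    _,y,z=pose([0,0,0],yaw,t);return (R.from_matrix(np.c_[np.cross(y,z),y,z])*R.from_quat(quat).inv()).as_rotvec().round(3)
E
cat > p2.py <<'E'
from plan2 import *
from rig import robot
o=robot.get_obs();q=o['q']
C=np.array([.575,-.147,0]);cx,cy=ax(-10.4)
Y=-10.4
for n,G,yaw,t in [('pre',[.538,-.382,.18],Y,-35),('grasp',[.538,-.382,.057],Y,-35),('lift',[.538,-.382,.25],Y,-35),('mid',[.55,-.26,.25],Y,10),('lay hi',C-cy*.0145+[0,0,.16],Y,55),('lay',C-cy*.0145+[0,0,.0617],Y,55),
  ('re hi',C+cy*.0075+[0,0,.2],Y,-40),('re',C+cy*.0075+[0,0,.0617],Y,-40),('up',C+cy*.0075+[0,0,.2],Y,-40),('peg hi',[.602,.053,.26],7,50),('peg',[.602,.053,.097],7,50)]:
    P=pose(G,yaw,t);q,e=ik(*P,q);print(n,P[0].round(4),np.round(q,2),round(e,4))
print(o['position'].round(4),rv(Y,-35,o['tool_rot']))
E
python3 p2.py
```

```text
pre [ 0.5361 -0.3925  0.1647] [-0.55  0.65  1.57 -0.79  0.85  0.15] 0.0
grasp [ 0.5361 -0.3925  0.0417] [-0.55  0.84  1.61 -0.98  0.7   0.4 ] 0.0
lift [ 0.5361 -0.3925  0.2347] [-0.55  0.56  1.52 -0.71  0.96  0.02] 0.0
mid [ 0.5506 -0.2568  0.2316] [-0.7   0.52  1.43  0.16  1.28 -0.57] 0.0
lay hi [ 0.5751 -0.1462  0.1493] [-0.81  0.83  1.47  0.73  1.55 -0.92] 0.0
lay [ 0.5751 -0.1462  0.051 ] [-0.81  0.98  1.47  0.74  1.43 -1.02] 0.0
re hi [ 0.5742 -0.1514  0.1857] [-0.11  0.64  1.56 -0.78  1.14  0.48] 0.0
re [ 0.5742 -0.1514  0.0474] [-0.11  0.86  1.61 -0.9   0.96  0.71] 0.0
up [ 0.5742 -0.1514  0.1857] [-0.11  0.64  1.56 -0.78  1.14  0.48] 0.0
peg hi [0.6003 0.0672 0.248 ] [-0.43  0.66  1.44  0.71  1.59 -0.74] 0.0
peg [0.6003 0.0672 0.085 ] [-0.43  0.89  1.5   0.73  1.37 -0.94] 0.0
[ 0.4771 -0.1645  0.2375] [-1.324  0.109  0.052]
```

carry_out --dr '[[-0.12,0.01,0.005],[-0.24,0.02,0.01],[-0.36,0.03,0.014],[-0.48,0.04,0.019],[-0.6,0.05,0.024],[-0.72,0.06,0.028],[-0.84,0.07,0.033],[-0.96,0.08,0.038],[-1.08,0.09,0.042],[-1.2,0.1,0.047],[-1.324,0.109,0.052],[-1.324,0.109,0.052],[-1.324,0.109,0.052],[-1.324,0.109,0.052]]' --translation '[[0.5,-2,0],[1,-4,0],[1.5,-6,0],[2,-8,0],[2.5,-10,0],[3,-12,0],[3.5,-14,0],[4,-16.5,0],[4.8,-19,-1],[5.5,-21,-3],[5.9,-22.8,-6],[5.9,-22.8,-7.3],[5.9,-22.8,-7.3],[5.9,-22.8,-7.3]]' --grip '[1,1,1,1,1,1,1,1,1,1,1,1,1,1]'

```text
time: 8.4
position: [0.5347, -0.388, 0.1679]
tool_rot: [0.73, 0.613, -0.233, 0.192]
ft_force: [-0.2, -0.3, 0.6]
grip_width: 0.0871
```

```bash
python3 -c "
from h import *;o,M=st();snap('wrist','w2',1.25);snap('top','t2',1)
from plan2 import *
print(rv(-10.4,-35,o['tool_rot']))"
```

```text
t 8.4 q [-0.547  0.643  1.576 -0.796  0.854  0.145] p [ 0.5347 -0.388   0.1679] ty [ 0.985 -0.173 -0.006] tz [-0.104 -0.567 -0.817] F [-0.2 -0.3  0.6] w 0.0871
[ 0.002 -0.006 -0.007]
```

View pics/w2.png

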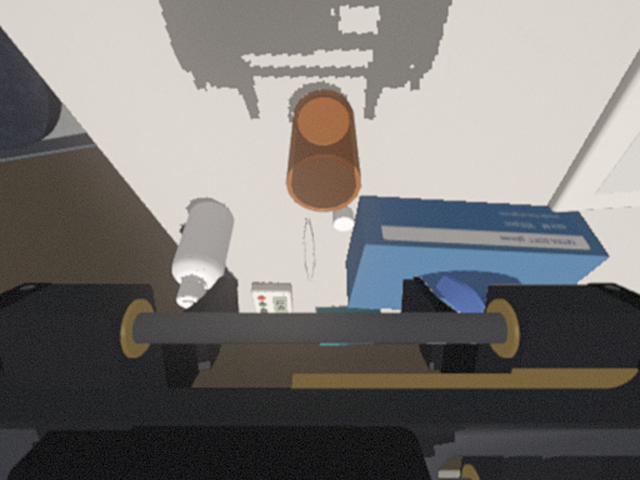

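Open amber jar stands upright: rim ellipse centred about (324,181) (x 287–361, y 153–211), foot near (323,117).

```bash
python3 -c "
from h import *
for p in [(324,181,.085),(287,181,.085),(361,181,.085),(324,211,.085),(324,153,.085),(323,118,.005)]: print(crop('w2',*p,0,0,1.25).round(4))
from rig import robot
print(robot.get_obs()['position'])
"
```

```text
[ 0.5395 -0.3794  0.085 ]
[ 0.515  -0.3752  0.085 ]
[ 0.564  -0.3835  0.085 ]
[ 0.5349 -0.4075  0.085 ]
[ 0.5431 -0.3574  0.085 ]
[ 0.5388 -0.38    0.005 ]
[ 0.53613327 -0.38970041  0.17071605]
```

carry_out --dr '[[0,0,0],[0,0,0],[0,0,0],[0,0,0],[0,0,0],[0,0,0],[0,0,0]]' --translation '[[0.1,-0.2,-3.5],[0.1,-0.2,-7],[0.1,-0.2,-10],[0.1,-0.2,-12],[0.1,-0.2,-12.9],[0.1,-0.2,-12.9],[0.1,-0.2,-12.9]]' --grip '[1,1,1,1,1,1,1]'

```text
time: 9.08
position: [0.5373, -0.3923, 0.0414]
tool_rot: [0.73, 0.612, -0.233, 0.195]
ft_force: [-0.6, -1.1, 0.4]
grip_width: 0.087
```

```bash
python3 -c "
from h import *;o,M=st()"
```

```text
t 9.08 q [-0.55   0.842  1.613 -0.989  0.7    0.412] p [ 0.5373 -0.3923  0.0414] ty [ 0.985 -0.175 -0.   ] tz [-0.102 -0.569 -0.816] F [-0.6 -1.1  0.4] w 0.087
```

Well aligned; close, then lift a little.

carry_out --dr '[[0,0,0],[0,0,0],[0,0,0],[0,0,0],[0,0,0],[0,0,0],[0,0,0],[0,0,0],[0,0,0],[0,0,0],[0,0,0],[0,0,0],[0,0,0]]' --translation '[[0,0,0],[0,0,0],[0,0,0],[0,0,0],[0,0,0],[0,0,0],[0,0,0],[0,0,1],[0,0,4],[0,0,8],[0,0,12],[0,0,16],[0,0,16]]' --grip '[0.7,0.6,0.5,0.4,0.4,0.4,0.4,0.4,0.4,0.4,0.4,0.4,0.4]' --newtons 25

```text
time: 10.17
position: [0.5405, -0.3939, 0.2099]
tool_rot: [0.73, 0.611, -0.231, 0.201]
ft_force: [1.3, -0.3, -0.1]
grip_width: 0.0515
```

```bash
python3 -c "
from h import *;o,M=st()
from plan2 import *
print(rv(-10.4,55,o['tool_rot']))
G=o['position']-g*M[:,2];print('grasp pt',G)
C=np.array([.575,-.147,0]);cx,cy=ax(-10.4)
T=pose(C-cy*.0145+[0,0,.0617],-10.4,55)[0];print(((T-o['position'])*100).round(2))
# refine cradle with top view saddle/corner and wrist w1
"
```

```text
t 10.17 q [-0.549  0.59   1.54  -0.758  0.902  0.08 ] p [ 0.5405 -0.3939  0.2099] ty [ 0.985 -0.173  0.012] tz [-0.092 -0.576 -0.812] F [ 1.3 -0.3 -0.1] w 0.0515
[ 1.559 -0.271  0.004]
grasp pt [ 0.54222565 -0.38314994  0.22511859]
[  3.46  24.77 -15.9 ]
```

carry_out --dr '[[0.12,-0.021,0],[0.24,-0.042,0],[0.36,-0.063,0],[0.48,-0.083,0],[0.6,-0.104,0],[0.72,-0.125,0],[0.84,-0.146,0],[0.96,-0.167,0],[1.08,-0.188,0],[1.2,-0.209,0],[1.32,-0.229,0],[1.44,-0.25,0],[1.559,-0.271,0.004],[1.559,-0.271,0.004],[1.559,-0.271,0.004],[1.559,-0.271,0.004]]' --translation '[[0.2,1,1],[0.4,3,2],[0.7,5,2],[1,7,2],[1.3,9,2],[1.6,11,2],[1.9,13,1],[2.2,15,0],[2.5,17,-1],[2.8,19,-2],[3.1,21,-3],[3.3,23,-4],[3.5,24.8,-4],[3.5,24.8,-4],[3.5,24.8,-4],[3.5,24.8,-4]]' --grip '[0.4,0.4,0.4,0.4,0.4,0.4,0.4,0.4,0.4,0.4,0.4,0.4,0.4,0.4,0.4,0.4]'

```text
time: 11.5
position: [0.5719, -0.1442, 0.1601]
tool_rot: [0.676, 0.573, 0.354, -0.299]
ft_force: [0.2, -0.7, 0.5]
grip_width: 0.0514
```

```bash
python3 -c "
from h import *;snap('wrist','w3',1);snap('top','t3',1);snap('side','s3',1);o,M=st()
a=cv2.imread('pics/w3.png')
b=cv2.resize(cv2.imread('pics/t3.png')[115:235,200:330],None,fx=3,fy=3,interpolation=2)
s=cv2.resize(cv2.imread('pics/s3.png')[150:240,190:310],None,fx=3,fy=3,interpolation=2)
H=np.zeros((600,800,3),np.uint8);H[:360,:390]=b;H[:270,400:760]=s;cv2.imwrite('pics/m3.png',H)
from plan2 import *
print(rv(-10.4,55,o['tool_rot']));print('grasp pt',o['position']-g*M[:,2])
"
```

```text
t 11.65 q [-0.805  0.814  1.469  0.721  1.568 -0.919] p [ 0.5721 -0.144   0.1611] ty [ 0.986 -0.165  0.002] tz [ 0.137  0.81  -0.571] F [-0.2  0.3 -0.7] w 0.0513
[-0.003  0.003 -0.016]
grasp pt [ 0.56952888 -0.15910981  0.17178512]
```

View pics/m3.png

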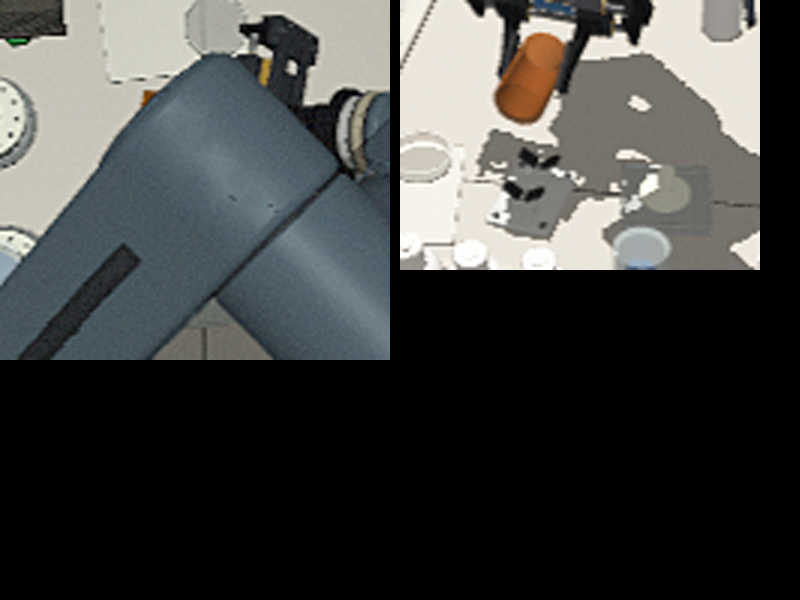

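View pics/w3.png

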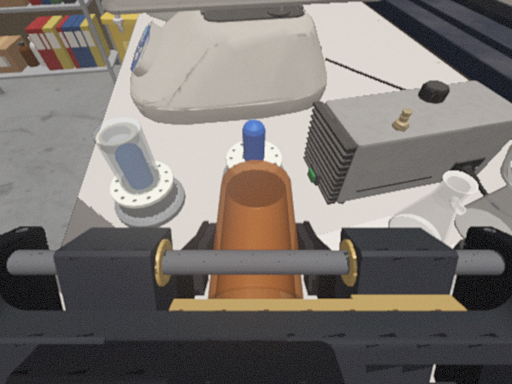

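Arm blocks the top view; side crop shows the jar level in the hand, the lid lying in the tray and the cradle's V's at (540,157)/(523,190) of the mosaic. Wrist shows jar between the fingers, peg top at (254,128) in line beyond. I cross-check the cradle position from the earlier wrist picture.

```bash
python3 -c "
from h import *
print('top screws',crop('top0',414,92,.008).round(4),crop('top0',402,158,.008).round(4))
print('w1 screws',crop('w1',271,41,.008,0,0,1.25).round(4),crop('w1',228,62,.008,0,0,1.25).round(4))
print('w1 corners',crop('w1',282,45,.008,0,0,1.25).round(4),crop('w1',231,73,.008,0,0,1.25).round(4))
for x,y in((540,160),(523,193)): print('side V',ray('s3',190+(x-400)/3,150+y/3,.026).round(4))
for z in (.1,.105): print('peg top w3',z,ray('w3',254,124,z).round(4))
"
python3 - <<'E'
import cv2,numpy as np
a=cv2.imread('pics/w1_o.png')[0:75,150:250];b=cv2.imread('pics/s3_o.png')[190:235,210:265]
H=np.zeros((460,800,3),np.uint8);H[:375,:500]=cv2.resize(a,None,fx=5,fy=5,interpolation=2);b=cv2.resize(b,None,fx=5,fy=5,interpolation=2);H[:225,510:785]=b
cv2.imwrite('pics/m4.png',H)
E
```

```text
top screws [ 0.595  -0.1932  0.008 ] [ 0.5424 -0.1834  0.008 ]
w1 screws [ 0.5951 -0.192   0.008 ] [ 0.5446 -0.1828  0.008 ]
w1 corners [ 0.6027 -0.2016  0.008 ] [ 0.5407 -0.1932  0.008 ]
side V [ 0.5721 -0.1765  0.026 ]
side V [ 0.5815 -0.1236  0.026 ]
peg top w3 0.1 [0.6044 0.0621 0.1   ]
peg top w3 0.105 [0.6033 0.0552 0.105 ]
```

View pics/m4.png

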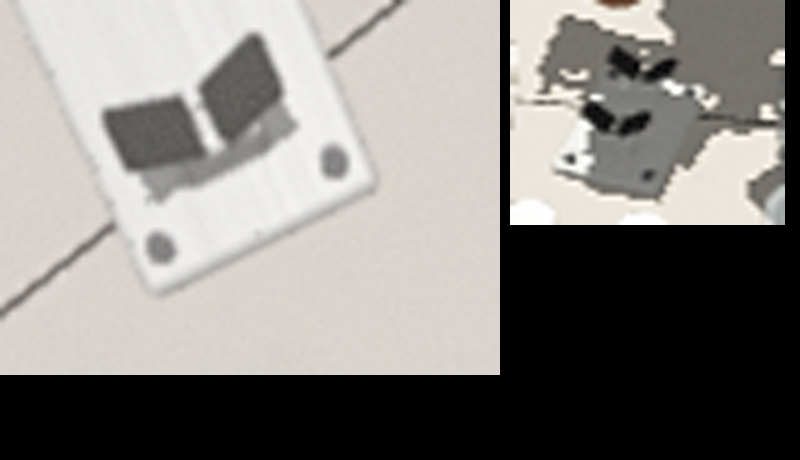

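Cradle centre ≈ (0.577, −0.148), yaw −10° (wrist, top, side agree within ~3 mm). Lower to just above seating.

carry_out --dr '[[0,0,-0.012],[0,0,-0.012],[0,0,-0.012],[0,0,-0.012],[0,0,-0.012],[0,0,-0.012],[0,0,-0.012],[0,0,-0.012]]' --translation '[[0.5,-0.3,-3],[0.5,-0.3,-6],[0.5,-0.3,-8.5],[0.5,-0.3,-10],[0.5,-0.3,-10.6],[0.5,-0.3,-10.6],[0.5,-0.3,-10.6],[0.5,-0.3,-10.6]]' --grip '[0.4,0.4,0.4,0.4,0.4,0.4,0.4,0.4]'

```text
time: 12.32
position: [0.5769, -0.1463, 0.0553]
tool_rot: [0.679, 0.568, 0.357, -0.298]
ft_force: [-0.4, 0.4, 3.1]
grip_width: 0.0514
```

```bash
python3 -c "
from h import *;o,M=st()
from plan2 import *
print(rv(-10.2,55,o['tool_rot']));print('grasp pt',o['position']-g*M[:,2])"
```

```text
t 12.32 q [-0.806  0.979  1.463  0.737  1.447 -1.019] p [ 0.5769 -0.1463  0.0553] ty [ 0.984 -0.177  0.001] tz [ 0.146  0.81  -0.567] F [-0.4  0.4  3.1] w 0.0514
[-0.007  0.002 -0.   ]
grasp pt [ 0.57415913 -0.16149746  0.06593977]
```

carry_out --dr '[[0,0,0],[0,0,0],[0,0,0]]' --translation '[[0,0,-0.15],[0,0,-0.25],[0,0,-0.25]]' --grip '[0.4,0.4,0.4]'

```text
time: 12.57
position: [0.5769, -0.1463, 0.0552]
tool_rot: [0.678, 0.568, 0.359, -0.299]
ft_force: [-2.2, -0.8, 13.1]
grip_width: 0.0517
```

```bash
python3 -c "
from h import *;o,M=st();print(o['moment'].round(2))
from plan2 import *
print('grasp pt',o['position']-g*M[:,2])
snap('side','s4',1);a=cv2.imread('pics/s4_o.png')[175:240,190:290];cv2.imwrite('pics/c4.png',cv2.resize(a,None,fx=6,fy=6,interpolation=2))"
```

```text
t 12.57 q [-0.806  0.982  1.463  0.739  1.45  -1.021] p [ 0.5769 -0.1463  0.0552] ty [ 0.984 -0.177  0.001] tz [ 0.147  0.813 -0.564] F [-2.2 -0.8 13.1] w 0.0517
[ 0.91 -0.02  0.2 ]
grasp pt [ 0.5741818  -0.16146484  0.06571519]
```

View pics/c4.png

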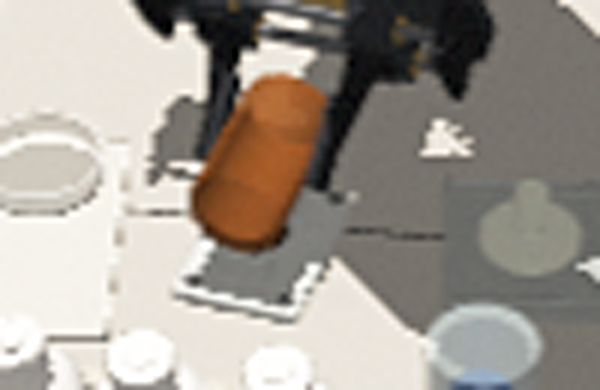

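Side crop: jar lies over the cradle, closed end toward the camera (lowest edge ≈(240,250)), mouth top edge ≈(287,74); the force says it already touches 4 mm early. I compare with projected outlines for level and tilted jars.

```bash
python3 - <<'E'
from h import *
from plan2 import ax
d=np.load('pics/s4.npz');K,T=d['K'],d['T'];cx,cy=ax(-10.2);up=np.array([0,0,1.])
G=np.array([.5742,-.1615,.0657])
img=cv2.imread('pics/s4_o.png').astype(int)
m=((img[...,2]>110)&(img[...,2]-img[...,0]>60)).astype(np.uint8)
m[:175]=0;m[240:]=0;m[:,:215]=0;m[:,250:]=0
ys,xs=np.nonzero(m);print('mask',xs.min(),xs.max(),ys.min(),ys.max(),m.sum())
def sil(G,al):
    a=np.deg2rad(al);A=cy*np.cos(a)+up*np.sin(a);B=np.cross(cx,A);th=np.linspace(0,2*np.pi,60)
    P=np.array([G+A*s+.026*(cx*np.cos(t)+B*np.sin(t)) for s in(-.0283,.0567) for t in th])
    c=(P-T[:3,3])@T[:3,:3];p=c@K.T;p=p[:,:2]/p[:,2:]
    M=np.zeros(m.shape,np.uint8);cv2.fillConvexPoly(M,cv2.convexHull(p.round(2).astype(np.float32)).round().astype(int),1);return M,p
for al in(-10,-8,-6,-4,-2,0,2,4):
    # allow image shift of +-2px for calibration
    best=max(((lambda M:(M&m).sum()/(M|m).sum())(np.roll(sil(G,al)[0],(i,j),(0,1))),i,j) for i in range(-3,4) for j in range(-3,4))
    p=sil(G,al)[1];print(al,p.min(0).round(1),p.max(0).round(1),'iou',round(best[0],3),best[1:])
E
```

```text
mask 223 246 175 214 369
-10 [220.9 184.8] [245.6 216.4] iou 0.667 (1, 0)
-8 [220.8 184.8] [245.7 216.2] iou 0.672 (2, 0)
-6 [220.8 184.8] [245.7 216. ] iou 0.694 (2, 0)
-4 [220.7 184.9] [245.7 215.8] iou 0.692 (2, 0)
-2 [220.7 184.9] [245.7 215.5] iou 0.694 (2, 0)
0 [220.7 185. ] [245.7 215.2] iou 0.702 (2, 0)
2 [220.7 185.1] [245.7 215. ] iou 0.713 (1, 0)
4 [220.6 185.2] [245.7 214.6] iou 0.715 (1, 0)
```

carry_out --dr '[[0,0,0],[0.069,-0.012,0],[0.069,-0.012,0],[0.069,-0.012,0],[0.069,-0.012,0]]' --translation '[[0,0,0.5],[0,0.07,0.6],[0,0.07,0.3],[0,0.07,0.1],[0,0.07,0.1]]' --grip '[0.4,0.4,0.4,0.4,0.4]'

```text
time: 13.03
position: [0.5771, -0.1455, 0.0554]
tool_rot: [0.665, 0.556, 0.382, -0.319]
ft_force: [-0.8, -0.8, 12.2]
grip_width: 0.0517
```

```bash
cat >> plan2.py <<'E'
def rep():
    from h import st
    o,M=st();print('mom',o['moment'].round(2),'G',(o['position']-g*M[:,2]).round(4));return o,M
E
python3 -c "
from plan2 import *;rep()"
```

```text
t 13.03 q [-0.82   1.013  1.445  0.767  1.505 -1.04 ] p [ 0.5771 -0.1455  0.0554] ty [ 0.984 -0.178  0.001] tz [ 0.154  0.85  -0.504] F [-0.8 -0.8 12.2] w 0.0517
mom [ 0.91 -0.16  0.08] G [ 0.5742 -0.1614  0.0648]
```

carry_out --dr '[[0,0,0],[0.079,-0.014,0],[0.079,-0.014,0],[0.079,-0.014,0],[0.079,-0.014,0]]' --translation '[[0,0,0.6],[0,0.07,0.7],[0,0.07,0.3],[0,0.07,0.1],[0,0.07,0.1]]' --grip '[0.4,0.4,0.4,0.4,0.4]'

```text
time: 13.45
position: [0.5772, -0.1446, 0.0559]
tool_rot: [0.65, 0.543, 0.409, -0.341]
ft_force: [0.5, 1.1, 12.0]
grip_width: 0.0513
```

```bash
python3 -c "
from plan2 import *;rep()
from h import *
snap('side','s5',1);snap('wrist','w5',1)
H=np.zeros((480,800,3),np.uint8);a=cv2.imread('pics/s5_o.png')[175:240,200:270];H[:390,:420]=cv2.resize(a,None,fx=6,fy=6,interpolation=2)
b=cv2.imread('pics/w5_o.png')[130:320,160:350];H[:380,420:800]=cv2.resize(b,None,fx=2,fy=2,interpolation=2);cv2.imwrite('pics/c5.png',H)"
```

```text
t 13.45 q [-0.832  1.05   1.425  0.798  1.569 -1.058] p [ 0.5772 -0.1446  0.0559] ty [ 0.984 -0.178  0.   ] tz [ 0.161  0.887 -0.434] F [ 0.5  1.1 12. ] w 0.0513
mom [ 0.93 -0.41 -0.19] G [ 0.5742 -0.1611  0.064 ]
```

View pics/c5.png

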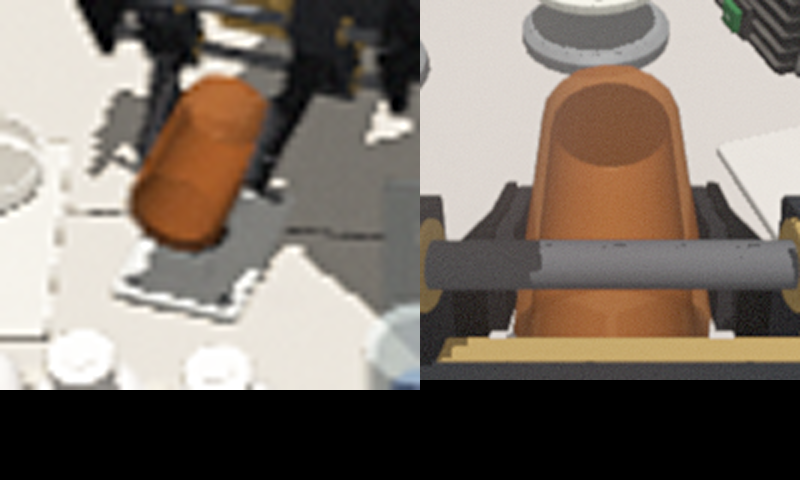

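```bash
python3 - <<'E'
from h import *
from plan2 import ax
cx,cy=ax(-10);up=np.array([0,0,1.])
for n,G in (('w3',[.5695,-.1591,.1718]),('w5',[.5742,-.1611,.064])):
    d=np.load(f'pics/{n}.npz');K,T=d['K'],d['T']
    for al in(-10,-5,0,5,10,15):
        a=np.deg2rad(al);A=cy*np.cos(a)+up*np.sin(a);B=np.cross(cx,A);th=np.linspace(0,2*np.pi,90)
        P=np.array([G+A*.0567+.026*(cx*np.cos(t)+B*np.sin(t)) for t in th])
        c=(P-T[:3,3])@T[:3,:3];p=c@K.T;p=p[:,:2]/p[:,2:];print(n,al,'top v',p[:,1].min().round(1),'u',p[:,0].min().round(1),p[:,0].max().round(1))
E
```

```text
w3 -10 top v 159.9 u 221.5 290.6
w3 -5 top v 155.8 u 220.9 291.2
w3 0 top v 152.2 u 220.2 291.9
w3 5 top v 149.0 u 219.4 292.8
w3 10 top v 146.3 u 218.6 293.6
w3 15 top v 144.3 u 217.6 294.6
w5 -10 top v 169.2 u 221.4 288.4
w5 -5 top v 164.5 u 220.9 288.9
w5 0 top v 160.2 u 220.4 289.5
w5 5 top v 156.3 u 219.7 290.1
w5 10 top v 152.8 u 219.0 290.8
w5 15 top v 149.7 u 218.2 291.6
```

The wrist view confirms the jar's closed end hung ~9° low in the grip; now ~3° remain. One more small tilt, then lower.

carry_out --dr '[[0.026,-0.005,0],[0.052,-0.009,0],[0.052,-0.009,0],[0.052,-0.009,0]]' --translation '[[0,0.03,0.4],[0,0.05,0.3],[0,0.05,0],[0,0.05,0]]' --grip '[0.4,0.4,0.4,0.4]'

```text
time: 13.88
position: [0.5773, -0.1441, 0.0556]
tool_rot: [0.638, 0.533, 0.426, -0.356]
ft_force: [2.2, 0.5, 11.5]
grip_width: 0.0512
```

```bash
python3 -c "
from plan2 import *;rep()"
```

```text
t 13.88 q [-0.84   1.077  1.41   0.818  1.612 -1.069] p [ 0.5773 -0.1441  0.0556] ty [ 0.984 -0.179 -0.   ] tz [ 0.165  0.909 -0.383] F [ 2.2  0.5 11.5] w 0.0512
mom [ 0.93 -0.38 -0.19] G [ 0.5742 -0.1611  0.0628]
```

carry_out --dr '[[0,0,0],[0,0,0],[0,0,0],[0,0,0],[0,0,0],[0,0,0],[0,0,0],[0,0,0],[0,0,0],[0,0,0]]' --translation '[[0,0,0.15],[0,0,0.15],[0,0,0.15],[0,0,0.15],[0,0,0.15],[-0.3,-2,1],[-0.7,-4,3],[-1,-6,6.5],[-1,-6,10],[-1,-6,14]]' --grip '[0.63,0.68,0.8,1,1,1,1,1,1,1]'

```text
time: 14.72
position: [0.5658, -0.2058, 0.1929]
tool_rot: [0.641, 0.533, 0.423, -0.355]
ft_force: [1.8, 0.3, 0.4]
grip_width: 0.0865
```

```bash
python3 -c "
from plan2 import *;o,M=rep()
print(rv(-10.2,-40,o['tool_rot']))
from h import *
C=np.array([.577,-.148,.0617]);cx,cy=ax(-10.2)
T=pose(C+cy*.0075,-10.2,-40)[0];print(((T-o['position'])*100).round(2))
import numpy as np
q=o['q']
for n,G,yaw,t in [('re hi',C+cy*.0075+[0,0,.14],-10.2,-40),('re',C+cy*.0075,-10.2,-40)]:
    q,e=ik(*pose(G,yaw,t),q);print(n,q.round(2),e.round(4))
snap('side','s6',1);snap('wrist','w6',1)"
```

```text
t 14.72 q [-0.91   0.894  1.337  0.785  1.82  -0.915] p [ 0.5658 -0.2058  0.1929] ty [ 0.984 -0.179 -0.004] tz [ 0.163  0.906 -0.39 ] F [1.8 0.3 0.4] w 0.0865
mom [-0.62  0.15 -0.09] G [ 0.5627 -0.2227  0.2002]
[-1.839  0.33   0.006]
[  1.04   5.33 -14.55]
re hi [-0.12  0.64  1.56 -0.78  1.14  0.48] 0.0
re [-0.12  0.86  1.6  -0.9   0.96  0.7 ] 0.0
```

carry_out --dr '[[-0.12,0.022,0],[-0.24,0.043,0],[-0.36,0.065,0],[-0.48,0.086,0],[-0.6,0.108,0],[-0.72,0.129,0],[-0.84,0.151,0],[-0.96,0.172,0],[-1.08,0.194,0],[-1.2,0.215,0],[-1.32,0.237,0],[-1.44,0.258,0],[-1.56,0.28,0],[-1.68,0.301,0],[-1.8,0.323,0],[-1.839,0.33,0.006],[-1.839,0.33,0.006],[-1.839,0.33,0.006]]' --translation '[[0,0,1],[0,0,2],[0,0,2],[0,1,2],[0.2,1,2],[0.3,2,2],[0.4,2,2],[0.5,3,2],[0.6,3,2],[0.7,4,2],[0.8,4,1],[0.9,5,1],[1,5.1,0],[1,5.1,0],[1,5.1,0],[1,5.1,0],[1,5.1,0],[1,5.1,0]]' --grip '[1,1,1,1,1,1,1,1,1,1,1,1,1,1,1,1,1,1]'

```text
time: 16.32
position: [0.5761, -0.1526, 0.1918]
tool_rot: [0.719, 0.605, -0.263, 0.218]
ft_force: [0.1, -0.3, -0.5]
grip_width: 0.0869
```

```bash
python3 -c "
from plan2 import *;o,M=rep()
print(rv(-10.2,-40,o['tool_rot']))
from h import *
C=np.array([.577,-.148,.0617]);cx,cy=ax(-10.2)
snap('wrist','w7',1);snap('top','t7',1)
a=cv2.imread('pics/w7_o.png');H=np.zeros((600,800,3),np.uint8);H[:384,:512]=a
b=cv2.imread('pics/t7_o.png')[125:235,165:350];H[384:,:][:0]
b=cv2.resize(b[:72],None,fx=3,fy=3,interpolation=2);H[384:384+b.shape[0],:b.shape[1]]=b[:216]
s=cv2.resize(cv2.imread('pics/s6_o.png')[185:235,205:253],None,fx=6,fy=6,interpolation=2);H[:300,512:800]=s[:,:288]
cv2.imwrite('pics/m7.png',H)
o=st()[0];T=pose(C+cy*.0055,-10.2,-40)[0];print(((T-o['position'])*100).round(2))"
```

```text
t 16.32 q [-0.116  0.638  1.553 -0.78   1.147  0.463] p [ 0.5761 -0.1526  0.1918] ty [ 0.985 -0.174 -0.006] tz [-0.116 -0.632 -0.766] F [ 0.1 -0.3 -0.5] w 0.0869
mom [ 0.3   0.02 -0.  ] G [ 0.5783 -0.1408  0.2061]
[-0.002 -0.005 -0.003]
t 16.42 q [-0.118  0.636  1.552 -0.78   1.147  0.463] p [ 0.5764 -0.154   0.1932] ty [ 0.984 -0.176 -0.003] tz [-0.115 -0.632 -0.766] F [-0.4  0.3  1.6] w 0.0872
[ -0.06  -0.04 -14.58]
```

View pics/m7.png

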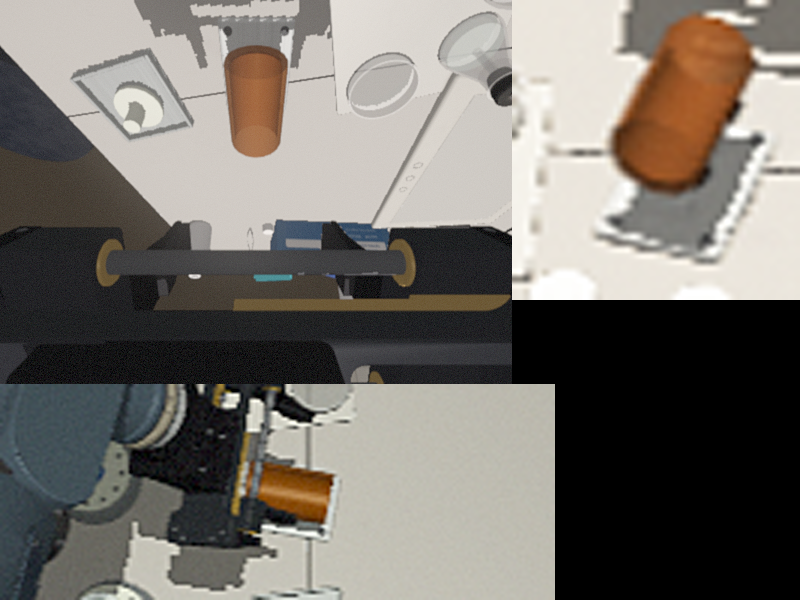

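Wrist view (left): jar lies level in the cradle, mouth end low at (256,140), closed end at (256,50); lid knob up in the tray at (138,105). Check lateral position, then descend.

```bash
python3 -c "
from h import *
from plan2 import *
cx,cy=ax(-10.2);C=np.array([.577,-.148,.0617])
for u,v,z in [(256.5,95,.0877),(256.5,47,.0877),(257,156,.036),(257,125,.0877)]:
    P=ray('w7',u,v,z);print(P.round(4),'along',((P-C)@cy).round(4),'lat',((P-C)@cx).round(4))
for p in [(138,105,.016)]: print('lid disc',ray('w7',*p))
print('tray',[ray('w7',u,v,.014).round(3).tolist() for u,v in((150,49),(193,126),(111,139),(71,76))])
"
```

```text
[ 0.5831 -0.1178  0.0877] along 0.0308 lat 0.0007
[ 0.5893 -0.0818  0.0877] along 0.0673 lat 0.0004
[ 0.5623 -0.2417  0.036 ] along -0.0949 lat 0.0022
[ 0.5785 -0.1474  0.0877] along 0.0008 lat 0.0013
lid disc [ 0.43985111 -0.15747528  0.016     ]
tray [[0.483, -0.103, 0.014], [0.489, -0.199, 0.014], [0.375, -0.201, 0.014], [0.389, -0.114, 0.014]]
```

carry_out --dr '[[0,0,0],[0,0,0],[0,0,0],[0,0,0],[0,0,0]]' --translation '[[0,0,-3],[0,0,-5.5],[0,0,-7],[0,0,-7],[0,0,-7]]' --grip '[1,1,1,1,1]'

```text
time: 16.83
position: [0.576, -0.1544, 0.1231]
tool_rot: [0.72, 0.603, -0.264, 0.218]
ft_force: [0.7, -0.1, -0.1]
grip_width: 0.0873
```

```bash
python3 -c "
from plan2 import *;o,M=rep()"
```

```text
t 16.83 q [-0.119  0.739  1.588 -0.832  1.052  0.575] p [ 0.576  -0.1544  0.1231] ty [ 0.984 -0.177 -0.004] tz [-0.117 -0.633 -0.766] F [ 0.7 -0.1 -0.1] w 0.0873
mom [0.29 0.03 0.03] G [ 0.5782 -0.1426  0.1374]
```

```bash
python3 -c "
from h import *
from plan2 import *
cx,cy=ax(-10.2);C=np.array([.577,-.148,.0617])
for u,v,z in [(257,157,.0877),(256.5,45,.036),(257,125,.036),(256.5,72,.0877)]:
    P=ray('w7',u,v,z);print(z,'along',((P-C)@cy).round(4),'lat',((P-C)@cx).round(4))
"
```

```text
0.0877 along -0.0402 lat 0.0017
0.036 along 0.0432 lat 0.0004
0.036 along -0.044 lat 0.0017
0.0877 along 0.0497 lat 0.0005
```

carry_out --dr '[[0,0,0],[0,0,0],[0,0,0],[0,0,0],[0,0,0],[0,0,0],[0,0,0],[0,0,0],[0,0,0],[0,0,0],[0,0,0],[0,0,0]]' --translation '[[0.05,0.1,-3],[0.05,0.1,-5.5],[0.05,0.1,-7],[0.05,0.1,-7.5],[0.05,0.1,-7.5],[0.05,0.1,-7.5],[0.05,0.1,-7.5],[0.05,0.1,-7.5],[0.05,0.1,-7.5],[0.05,0.1,-7.5],[0.05,0.1,-7.5],[0.05,0.1,-7.5]]' --grip '[1,1,1,1,1,0.7,0.65,0.6,0.5,0.4,0.4,0.4]' --newtons 30

```text
time: 17.83
position: [0.5756, -0.1525, 0.0485]
tool_rot: [0.72, 0.603, -0.264, 0.218]
ft_force: [-2.5, 1.1, 2.5]
grip_width: 0.0508
```

```bash
python3 -c "
from plan2 import *;o,M=rep()
print(rv(7,50,o['tool_rot']),rv(-10.2,50,o['tool_rot']))
S=np.array([.603,.054,0]);T=pose(S+[0,0,.096],7,50)[0];print(((T-o['position'])*100).round(2))
q=o['q'];q,e=ik(*pose(S+[0,0,.25],7,50),q);print(q.round(2),e)"
```

```text
t 17.83 q [-0.115  0.859  1.603 -0.894  0.968  0.697] p [ 0.5756 -0.1525  0.0485] ty [ 0.984 -0.177 -0.005] tz [-0.118 -0.633 -0.765] F [-2.5  1.1  2.5] w 0.0508
mom [ 0.12  0.41 -0.32] G [ 0.5778 -0.1406  0.0628]
[ 1.576 -0.048  0.232] [ 1.547 -0.282 -0.004]
[ 2.56 22.07  3.55]
[-0.43  0.67  1.44  0.71  1.58 -0.75] 1.5210055437364645e-13
```

carry_out --dr '[[0,0,0],[0,0,0],[0,0,0],[0,0,0],[0.12,-0.004,0.018],[0.24,-0.008,0.036],[0.36,-0.012,0.054],[0.48,-0.016,0.072],[0.6,-0.02,0.09],[0.72,-0.024,0.108],[0.84,-0.028,0.126],[0.96,-0.032,0.144],[1.08,-0.036,0.16],[1.2,-0.038,0.178],[1.32,-0.042,0.195],[1.44,-0.045,0.213],[1.576,-0.048,0.232],[1.576,-0.048,0.232],[1.576,-0.048,0.232],[1.576,-0.048,0.232]]' --translation '[[0,0,2],[0,0,6],[0,0,10],[0,0,14],[0,0,17],[0,0,19],[0,1,19],[0,2,19],[0.3,4,19],[0.6,6,19],[0.9,8,19],[1.2,10,19],[1.5,12,19],[1.8,14,19],[2,16,19],[2.2,18,19],[2.4,20,18.5],[2.6,21.5,18.5],[2.6,22.1,18.5],[2.6,22.1,18.5]]' --grip '[0.4,0.4,0.4,0.4,0.4,0.4,0.4,0.4,0.4,0.4,0.4,0.4,0.4,0.4,0.4,0.4,0.4,0.4,0.4,0.4]'

```text
time: 19.5
position: [0.6023, 0.0702, 0.2331]
tool_rot: [0.6, 0.679, 0.28, -0.316]
ft_force: [0.4, -0.3, -0.3]
grip_width: 0.0509
```

```bash
python3 -c "
from plan2 import *;o,M=rep()
print(rv(7,50,o['tool_rot']))
from h import *
snap('wrist','w8',1);snap('side','s8',1);snap('top','t8',1)
a=cv2.imread('pics/w8_o.png');H=np.zeros((600,800,3),np.uint8);H[:384,:512]=a
H[:285,515:800]=cv2.resize(cv2.imread('pics/s8_o.png')[150:245,170:265],None,fx=3,fy=3,interpolation=2)
H[384:600,:450]=cv2.resize(cv2.imread('pics/t8_o.png')[130:202,165:315],None,fx=3,fy=3,interpolation=2)
cv2.imwrite('pics/m8.png',H);rep()"
```

```text
t 19.5 q [-0.423  0.677  1.447  0.714  1.57  -0.757] p [0.6023 0.0702 0.2331] ty [0.992 0.122 0.001] tz [-0.093  0.76  -0.643] F [ 0.4 -0.3 -0.3] w 0.0509
mom [-0.63 -0.05 -0.01] G [0.604  0.056  0.2452]
[ 0.     0.001 -0.   ]
t 19.65 q [-0.424  0.675  1.445  0.714  1.571 -0.758] p [0.6031 0.0688 0.2344] ty [0.993 0.121 0.004] tz [-0.09   0.759 -0.644] F [-0.2  0.1 -0.3] w 0.0509
mom [-0.61 -0.03 -0.01] G [0.6048 0.0546 0.2464]
```

View pics/m8.png

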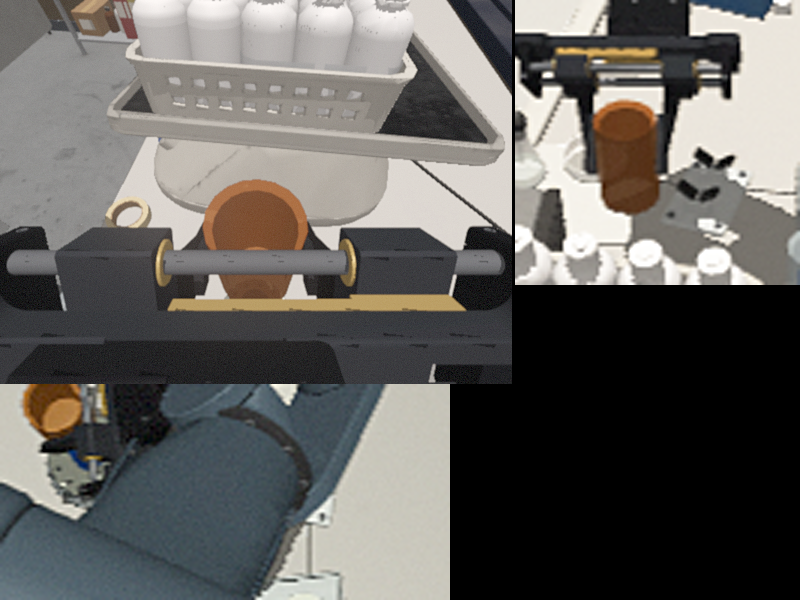

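```bash
python3 -c "
from h import *
a=cv2.imread('pics/w2_o.png');b=cv2.imread('pics/w8_o.png');c=cv2.imread('pics/w3_o.png')
f=lambda im,u,v0,v1,s:[int(x) for x in im[v0:v1:s,u-1:u+2,2].mean(1)]
print('w2 mouth up, column 259 v 66..174 (R):',f(a,259,66,176,3))
print('w8 column 256 v 176..250:',f(b,256,176,252,3))
print('w2 row 145 :',a[145,224:296:3,2].tolist());print('w8 row 215:',b[215,198:316:4,2].tolist())
print('clear w3 col 120 v 115..190',c[115:190:4,122].mean(1).astype(int).tolist())
t=cv2.imread('pics/t8_o.png');print('top8 rows');
for v in range(128,150,2): print(t[v,170:196:2,2].tolist())
"
```

```text
w2 mouth up, column 259 v 66..174 (R): [146, 136, 118, 111, 157, 165, 165, 166, 164, 165, 164, 165, 166, 164, 164, 163, 167, 107, 110, 121, 126, 119, 122, 120, 119, 120, 123, 120, 120, 121, 122, 120, 121, 120, 191, 222, 220]
w8 column 256 v 176..250: [181, 171, 174, 173, 173, 130, 126, 125, 126, 125, 122, 125, 126, 125, 123, 124, 122, 123, 125, 124, 125, 125, 125, 124, 183, 108]
w2 row 145 : [220, 219, 183, 144, 125, 123, 121, 126, 117, 121, 117, 124, 118, 120, 122, 121, 115, 115, 116, 121, 138, 178, 223, 221]
w8 row 215: [221, 222, 183, 181, 180, 123, 123, 123, 126, 126, 129, 128, 125, 127, 122, 123, 125, 123, 124, 122, 119, 121, 121, 121, 128, 169, 171, 167, 175, 176]
clear w3 col 120 v 115..190 [214, 221, 195, 172, 170, 189, 189, 165, 129, 127, 126, 128, 126, 126, 145, 163, 145, 156, 189]
top8 rows
[201, 201, 208, 114, 165, 131, 112, 132, 168, 151, 153, 103, 103]
[200, 203, 181, 155, 89, 94, 96, 90, 94, 130, 155, 112, 175]
[200, 192, 161, 89, 98, 93, 95, 101, 102, 89, 179, 125, 85]
[201, 190, 147, 95, 96, 101, 94, 89, 101, 111, 88, 109, 127]
[205, 181, 131, 101, 98, 97, 154, 183, 181, 181, 192, 116, 105]
[202, 190, 151, 103, 99, 127, 181, 178, 178, 177, 185, 114, 125]
[201, 191, 162, 96, 94, 174, 174, 179, 181, 180, 179, 71, 138]
[200, 203, 194, 156, 92, 183, 179, 177, 179, 195, 114, 86, 123]
[201, 201, 204, 136, 128, 186, 180, 185, 183, 103, 27, 38, 47]
[203, 200, 201, 208, 125, 66, 73, 69, 78, 55, 38, 40, 58]
[202, 203, 201, 203, 217, 143, 41, 44, 32, 19, 31, 40, 54]
```

```bash
cat > fit.py <<'E'
from h import *
from plan2 import ax
from scipy.optimize import differential_evolution as DE, minimize
def sil(n,shape,P):
    d=np.load(f'pics/{n}.npz');K,T=d['K'],d['T'];c=(P-T[:3,3])@T[:3,:3];p=c@K.T;p=p[:,:2]/p[:,2:]
    M=np.zeros((shape[0],shape[1]),np.uint8);cv2.fillConvexPoly(M,np.round(cv2.convexHull(p.astype(np.float32))*16).astype(int),1,shift=4);return M
th=np.linspace(0,2*np.pi,48)
def cyl(c,A,L0,L1,r):
    A=A/np.linalg.norm(A);u=np.cross(A,[1,0,0]);u/=np.linalg.norm(u);v=np.cross(A,u)
    return np.array([c+A*s+r*(u*np.cos(t)+v*np.sin(t)) for s in(L0,L1) for t in th])
def peg(x,y):  # dome approximated as hemisphere-ish
    return np.vstack([cyl(np.array([x,y,0]),np.array([0,0,1.]),.046,.097,.016),cyl(np.array([x,y,0]),np.array([0,0,1.]),.103,.107,.008)])
if __name__=='__main__':
    for n,vmax in(('top0',400),('w3',150)):
        I=cv2.imread(f'pics/{n}.png' if n=='top0' else f'pics/{n}_o.png').astype(int);b=((I[...,0]-I[...,2]>60)).astype(np.uint8)
        if n=='top0': b[:,:175]=0;b[:,210:]=0;b[:140]=0;b[170:]=0
        else: b[:,:230]=0;b[:,280:]=0;b[:100]=0
        b[vmax:]=0;ys,xs=np.nonzero(b);print(n,b.sum(),xs.min(),xs.max(),ys.min(),ys.max())
        f=lambda p:-(lambda M:(M&b).sum()/max(1,(M|b).sum()))((lambda M:M*(np.arange(M.shape[0])<vmax)[:,None].astype(np.uint8))(sil(n,I.shape,peg(*p))))
        g=[(f((x,y)),x,y) for x in np.arange(.590,.616,.001) for y in np.arange(.042,.068,.001)]
        m=min(g)[0];B=np.array([q for q in g if q[0]<m+.015]);print(n,m,B[:,1:].mean(0).round(4),B[:,1:].std(0).round(4))
    I=cv2.imread('pics/s8_o.png').astype(int);m=((I[...,2]-I[...,0]>40)&(I[...,2]>90)).astype(np.uint8);m[:180]=0;m[225:]=0;m[:,:190]=0;m[:,222:]=0
    ys,xs=np.nonzero(m);print('s8 mask',xs.min(),xs.max(),ys.min(),ys.max(),m.sum())
    G=np.array([.6048,.0546,.2464])
    res=[]
    for ax_ in np.arange(-12,13,2):
      for ay in np.arange(-12,13,2):
        A=np.array([np.tan(np.deg2rad(ax_)),np.tan(np.deg2rad(ay)),1.]);P=cyl(G,A,-.0495,.0355,.026)
        for dx in(-.004,0,.004):
          for dz in(-.006,0,.006):
            M=sil('s8',I.shape,P+[dx,0,dz]);res.append(((M&m).sum()/(M|m).sum(),ax_,ay,dx,dz))
    res.sort(reverse=True);print(np.array(res[:6]).round(3))
E
python3 fit.py
```

```text
top0 92 188 198 146 157
top0 -0.6216216216216216 [0.6033 0.0574] [0.0023 0.0022]
w3 322 243 264 120 146
w3 -0.4726735598227474 [0.6023 0.0552] [0.0012 0.0015]
s8 mask 196 217 183 220 432
[[ 5.91e-01 -1.00e+01  1.20e+01  4.00e-03  0.00e+00]
 [ 5.87e-01 -1.20e+01  1.20e+01  4.00e-03  0.00e+00]
 [ 5.87e-01 -6.00e+00  1.20e+01  0.00e+00  0.00e+00]
 [ 5.84e-01 -4.00e+00  1.20e+01  0.00e+00  0.00e+00]
 [ 5.83e-01 -8.00e+00  1.20e+01  4.00e-03  0.00e+00]
 [ 5.82e-01 -6.00e+00  1.20e+01  4.00e-03  0.00e+00]]
```

```bash
python3 - <<'E'
from fit import *
d=np.load('pics/w8.npz');K,T=d['K'],d['T'];jx,jy=ax(7);up=np.array([0,0,1.]);G=np.array([.6048,.0546,.2464])
I=cv2.imread('pics/w8_o.png').astype(int);m=(I[...,2]-I[...,0]>50)
print('col256',np.nonzero(m[150:240,256])[0][[0]]+150,'row215',(lambda z:(z.min(),z.max()))(np.nonzero(m[215,190:325])[0]+190), 'widest',max((m[v,190:325].sum(),v) for v in range(185,240)))
for al in(-9,-6,-3,0,3,6,9):
    a=np.deg2rad(al);A=up*np.cos(a)-jy*np.sin(a) # rotation about jx by al
    for h in(.0355,):
        P=cyl(G,A,h,h,.026);c=(P-T[:3,3])@T[:3,:3];p=c@K.T;p=p[:,:2]/p[:,2:]
        print(al,'top v',p[:,1].min().round(1),'bot v',p[:,1].max().round(1),'u',p[:,0].min().round(1),p[:,0].max().round(1))
E
```

```text
col256 [179] row215 (np.int64(205), np.int64(306)) widest (np.int64(106), 227)
-9 top v 177.8 bot v 261.8 u 202.1 309.0
-6 top v 178.4 bot v 267.3 u 201.7 309.5
-3 top v 179.2 bot v 272.8 u 201.2 309.9
0 top v 180.3 bot v 278.3 u 200.8 310.3
3 top v 181.7 bot v 283.6 u 200.4 310.6
6 top v 183.3 bot v 288.8 u 200.0 311.0
9 top v 185.2 bot v 293.8 u 199.7 311.3
```

```bash
python3 - <<'E'
from fit import *
d=np.load('pics/w8.npz');K,T=d['K'],d['T'];jx,jy=ax(7);up=np.array([0,0,1.]);G=np.array([.6048,.0546,.2464])
for al in(-9,-6,-3,0,3,6,9):
    a=np.deg2rad(al);A=up*np.cos(a)-jy*np.sin(a)
    o=[]
    for h,r in((-.0495,.022),(-.0495,.026),(.0355,.022)):
        P=cyl(G,A,h,h,r);c=(P-T[:3,3])@T[:3,:3];p=c@K.T;p=p[:,:2]/p[:,2:];o+=[p[:,1].min().round(1)]
    print(al,o)
I=cv2.imread('pics/w8_o.png');print(I[176:252,256,2].tolist())
t=np.load('pics/t8.npz')
E
```

```text
-9 [np.float64(260.8), np.float64(256.3), np.float64(182.8)]
-6 [np.float64(257.1), np.float64(252.5), np.float64(183.7)]
-3 [np.float64(253.4), np.float64(248.8), np.float64(185.0)]
0 [np.float64(249.7), np.float64(245.0), np.float64(186.4)]
3 [np.float64(246.1), np.float64(241.3), np.float64(188.1)]
6 [np.float64(242.5), np.float64(237.6), np.float64(190.1)]
9 [np.float64(238.9), np.float64(234.0), np.float64(192.3)]
[180, 183, 179, 173, 170, 173, 174, 175, 173, 174, 174, 175, 175, 173, 150, 131, 127, 125, 126, 123, 127, 126, 125, 123, 127, 123, 125, 128, 128, 125, 124, 128, 123, 125, 128, 123, 126, 128, 124, 126, 128, 123, 125, 128, 125, 122, 130, 126, 122, 126, 125, 123, 121, 125, 124, 125, 125, 123, 125, 129, 126, 123, 127, 128, 123, 128, 124, 124, 123, 122, 144, 178, 183, 166, 122, 114]
```

The column profile fits closed end up (inner ring edge lies 5 mm deep, as the bottom's thickness), tilt only ~2°; peg at about (0.603, 0.056). Lower in stages watching the force.

carry_out --dr '[[-0.02,0,0],[-0.02,0,0],[-0.02,0,0],[-0.02,0,0],[-0.02,0,0],[-0.02,0,0],[-0.02,0,0],[-0.02,0,0],[-0.02,0,0]]' --translation '[[-0.2,0,-2.5],[-0.2,0,-5],[-0.2,0,-7],[-0.2,0,-8],[-0.2,0,-8.7],[-0.2,0,-9.4],[-0.2,0,-10],[-0.2,0,-10.5],[-0.2,0,-10.5]]' --grip '[0.4,0.4,0.4,0.4,0.4,0.4,0.4,0.4,0.4]'

```text
time: 20.4
position: [0.6008, 0.0685, 0.1276]
tool_rot: [0.604, 0.681, 0.274, -0.31]
ft_force: [-0.1, -0.4, -1.1]
grip_width: 0.051
```

```bash
python3 -c "
from plan2 import *;o,M=rep()"
```

```text
t 20.4 q [-0.421  0.815  1.499  0.712  1.412 -0.877] p [0.6008 0.0685 0.1276] ty [ 0.993  0.12  -0.001] tz [-0.091  0.748 -0.657] F [-0.1 -0.4 -1.1] w 0.051
mom [-0.66  0.02  0.01] G [0.6025 0.0545 0.1399]
```

No contact with the rim already ~17 mm past the peg's top, so the mouth is down and clear of the peg. Continue to a few mm above the disc.

carry_out --dr '[[0,0,0],[0,0,0],[0,0,0],[0,0,0],[0,0,0],[0,0,0]]' --translation '[[0,0,-1.2],[0,0,-2.4],[0,0,-3.4],[0,0,-4],[0,0,-4.1],[0,0,-4.1]]' --grip '[0.4,0.4,0.4,0.4,0.4,0.4]'

```text
time: 20.9
position: [0.6002, 0.0688, 0.0863]
tool_rot: [0.604, 0.681, 0.274, -0.311]
ft_force: [-0.5, 0.3, -1.3]
grip_width: 0.0512
```

```bash
python3 -c "
from plan2 import *;o,M=rep()"
```

```text
t 20.9 q [-0.421  0.878  1.505  0.721  1.361 -0.922] p [0.6002 0.0688 0.0863] ty [ 0.993  0.12  -0.003] tz [-0.093  0.749 -0.656] F [-0.5  0.3 -1.3] w 0.0512
mom [-0.58  0.11  0.08] G [0.6019 0.0548 0.0985]
```

carry_out --dr '[[0,0,0],[0,0,0],[0,0,0],[0,0,0]]' --translation '[[0,0,-0.15],[0,0,-0.3],[0,0,-0.4],[0,0,-0.4]]' --grip '[0.4,0.4,0.4,0.4]'

```text
time: 21.23
position: [0.6002, 0.0688, 0.0845]
tool_rot: [0.603, 0.681, 0.275, -0.311]
ft_force: [-5.6, 0.3, 5.3]
grip_width: 0.0511
```

```bash
python3 -c "
from plan2 import *;o,M=rep()"
```

```text
t 21.23 q [-0.422  0.881  1.506  0.722  1.359 -0.928] p [0.6002 0.0688 0.0845] ty [ 0.993  0.122 -0.   ] tz [-0.092  0.749 -0.656] F [-5.6  0.3  5.3] w 0.0511
mom [-0.39 -0.09  0.25] G [0.6019 0.0548 0.0968]
```

carry_out --dr '[[0,0,0],[0,0,0],[0,0,0],[0,0,0],[0,0,0],[0,0,0]]' --translation '[[0,0,0.4],[-0.2,0,0.4],[-0.2,0,0.4],[-0.2,0,0.2],[-0.2,0,0],[-0.2,0,0]]' --grip '[0.4,0.4,0.4,0.4,0.4,0.4]'

```text
time: 21.73
position: [0.5998, 0.0685, 0.0841]
tool_rot: [0.603, 0.681, 0.276, -0.309]
ft_force: [-1.6, -0.7, 6.1]
grip_width: 0.0507
```

```bash
python3 -c "
from plan2 import *;o,M=rep()"
```

```text
t 21.73 q [-0.423  0.88   1.509  0.723  1.355 -0.931] p [0.5998 0.0685 0.0841] ty [0.993 0.12  0.002] tz [-0.089  0.749 -0.656] F [-1.6 -0.7  6.1] w 0.0507
mom [-0.28 -0.45  0.04] G [0.6015 0.0545 0.0964]
```

Seated within ~1.5 mm of the expected height with only 6 N. Release gently and back out along the tool axis.

carry_out --dr '[[0,0,0],[0,0,0],[0,0,0],[0,0,0],[0,0,0],[0,0,0],[0,0,0],[0,0,0],[0,0,0],[0,0,0],[0,0,0]]' --translation '[[0,0,0],[0,0,0],[0,0,0],[0,0,0],[0,0,0],[0.2,-1.5,1.3],[0.5,-4,3.5],[0.8,-6.8,6],[1.1,-9.5,8.5],[1.1,-9.5,12],[1.1,-9.5,14]]' --grip '[0.6,0.65,0.75,0.9,1,1,1,1,1,1,1]'

```text
time: 22.65
position: [0.6115, -0.0288, 0.2259]
tool_rot: [0.604, 0.681, 0.276, -0.308]
ft_force: [-0.0, -0.0, -0.3]
grip_width: 0.0868
```

carry_out --dr '[[0,0,0],[0,0,0],[0,0,0],[0,0,0],[0,0,0]]' --translation '[[0,-4,0],[0,-8,0],[0,-12,2],[0,-15,4],[0,-15,4]]' --grip '[1,1,1,1,1]'

```text
time: 23.07
position: [0.6116, -0.1841, 0.2657]
tool_rot: [0.606, 0.681, 0.275, -0.305]
ft_force: [-0.2, 0.0, -0.7]
grip_width: 0.0872
```

```bash
python3 - <<'E'
from plan2 import *;rep()
from fit import *
for n in('top','wrist','side'): snap(n,n[0]+'9',1)
up=np.array([0,0,1.])
# jar: amber mask vs upright jar on the seat, in all views
for n in('t9','w9','s9'):
    I=cv2.imread(f'pics/{n}_o.png').astype(int);m=((I[...,2]-I[...,0]>45)&(I[...,2]-I[...,1]>20)).astype(np.uint8)
    g=[]
    for x in np.arange(.590,.616,.002):
        for y in np.arange(.042,.070,.002):
            M=sil(n,I.shape,cyl(np.array([x,y,0]),up,.046,.131,.026));g.append(((M&m).sum()/max(1,M.sum()),x,y,M.sum()))
    b=max(g);M=sil(n,I.shape,cyl(np.array([b[1],b[2],0]),up,.046,.131,.026));yy,xx=np.nonzero(M)
    box=m[max(0,yy.min()-25):yy.max()+25,max(0,xx.min()-25):xx.max()+25];print(n,np.round(b,3),'M box',xx.min(),xx.max(),yy.min(),yy.max(),'mask box',[int(v) for z in np.nonzero(box)[::-1] if len(z) for v in(z.min()+(0),z.max())],box.sum())
# changes of other things in the top view
a=cv2.imread('pics/top0.png').astype(int);b=cv2.imread('pics/t9_o.png').astype(int);D=np.abs(a-b).sum(2)
for k,(u0,u1,v0,v1) in dict(clear=(187,220,188,222),bottle=(355,385,208,232),tape=(138,168,212,242)).items(): print(k,D[v0:v1,u0:u1].mean().round(1),np.percentile(D[v0:v1,u0:u1],95).round(0))
E
```

```text
t 23.07 q [-0.721  0.773  1.104  0.564  1.904 -0.83 ] p [ 0.6116 -0.1841  0.2657] ty [0.993 0.114 0.006] tz [-0.081  0.744 -0.663] F [-0.2  0.  -0.7] w 0.0872
mom [-0.52 -0.06 -0.01] G [ 0.6131 -0.198   0.2781]
t9 [8.45e-01 6.00e-01 5.20e-02 3.80e+02] M box 183 204 140 162 mask box [25, 44, 25, 46] 326
w9 [5.630e-01 6.020e-01 6.000e-02 1.654e+03] M box 251 283 120 176 mask box [25, 56, 27, 81] 931
s9 [1.74e-01 6.06e-01 4.20e-02 6.43e+02] M box 201 222 220 255 mask box [25, 44, 30, 41] 112
clear 216.2 462.0
bottle 101.2 127.0
tape 119.4 252.0
```

carry_out --dr '[[-0.12,0,0],[-0.24,0,0],[-0.36,0,0],[-0.48,0,0],[-0.6,0,0],[-0.7,0,0],[-0.7,0,0],[-0.7,0,0],[-0.7,0,0],[-0.7,0,0]]' --translation '[[0,-4,2],[0,-8,4],[0,-12,6],[0,-16,8],[0,-20,8],[0,-24,8],[0,-28,8],[0,-28,8],[0,-28,8],[0,-28,8]]' --grip '[1,1,1,1,1,1,1,1,1,1]'

```text
time: 24.05
position: [0.6099, -0.4545, 0.3408]
tool_rot: [0.673, 0.734, 0.025, -0.087]
ft_force: [0.8, 1.0, -0.6]
grip_width: 0.0873
```

```bash
python3 - <<'E'
from h import *
from fit import *
st();snap('top','t10',1);snap('side','s10',1)
def tm(A,B,u,v,w=14):
    a=cv2.imread(A);b=cv2.imread(B);T=a[v-w:v+w,u-w:u+w];R=b[v-w-10:v+w+10,u-w-10:u+w+10]
    r=cv2.matchTemplate(R,T,cv2.TM_CCOEFF_NORMED);_,s,_,l=cv2.minMaxLoc(r);return round(s,2),l[0]-10,l[1]-10
for k,(u,v) in dict(clear=(203,206),bottle=(371,219),tape=(154,228),stand=(196,155)).items(): print('top',k,tm('pics/top0.png','pics/t10_o.png',u,v))
for k,(u,v) in dict(clear=(271,242),bottle=(298,149),tape=(290,309)).items(): print('side',k,tm('pics/side0.png','pics/s10_o.png',u,v))
up=np.array([0,0,1.])
for n in('t10',):
    I=cv2.imread(f'pics/{n}_o.png').astype(int);m=((I[...,2]-I[...,0]>45)&(I[...,2]-I[...,1]>20)).astype(np.uint8);m[:,:170]=0;m[:,220:]=0;m[:125]=0;m[175:]=0
    g=max(((lambda M:(M&m).sum()/(M|m).sum())(sil(n,I.shape,cyl(np.array([x,y,0]),up,.046,.131,.026))),x,y) for x in np.arange(.590,.616,.002) for y in np.arange(.042,.070,.002));print(n,np.round(g,3))
b=cv2.imread('pics/t10_o.png').astype(int);print('lid px R-row',b[208,255:280,2].tolist())
E
```

```text
t 24.05 q [-0.803  0.751  0.691  0.041  1.876 -0.881] p [ 0.6099 -0.4545  0.3408] ty [ 0.992  0.093 -0.08 ] tz [-0.094  0.153 -0.984] F [ 0.8  1.  -0.6] w 0.0873
top clear (0.26, 0, 0)
top bottle (0.65, 0, 0)
top tape (1.0, 0, 0)
top stand (0.28, 0, 0)
side clear (0.74, 0, 0)
side bottle (1.0, 0, 0)
side tape (1.0, 0, 0)
t10 [0.832 0.602 0.058]
lid px R-row [66, 68, 71, 74, 70, 71, 75, 73, 76, 76, 76, 78, 82, 75, 74, 74, 70, 60, 42, 40, 46, 69, 85, 94, 94]
```

```bash
python3 - <<'E'
import cv2
a=cv2.imread('pics/side0.png');b=cv2.imread('pics/s10_o.png')
for v0,v1,u0,u1 in((222,248,262,280),(248,275,262,286)):
    r=cv2.matchTemplate(b[v0-6:v1+6,u0-6:u1+6],a[v0:v1,u0:u1],cv2.TM_CCOEFF_NORMED);_,s,_,l=cv2.minMaxLoc(r);print(round(s,2),l[0]-6,l[1]-6)
from rig import robot
o=robot.get_obs();print(o['time'],o['joint_velocities'].round(3));print(robot.hand_in())
E
```

```text
0.85 0 0
0.97 0 0
24.15 [ 0.004 -0.012 -0.009 -0.006 -0.    -0.001]
the job is handed in; nothing more can be done
None
```

The job was handed in at 24.15 s of the 64 s allowed, with the arm clear of everything. The lid is knob up in the steel tray. The amber jar was laid in the cradle, let go of and taken again. It now stands upside down over the free peg with its rim on the white disc.

**Jar on the peg:** The rim went past the peg's top without contact, so the mouth is down, and the jar seated with about 6 N within 1.5 mm of the expected height. After release, its amber outline in the top view matches an upright jar on the disc at (0.602, 0.058), with an overlap of 0.83. The wrist view gives the same outline. The side view was no use for this, as the shaker hides the jar.

**Lid:** It was last seen knob up in the tray in the wrist view while I was taking the jar again. I did not look at it again at the end.

**Things to leave alone:**
- **Bottle and tape:** they did not move (image match 1.0 in the side view, no shift).
- **Clear jar:** it shows no shift in the side view (match 0.85 to 0.97). The arm blocked it in the last top view, so that check failed there (match 0.26).

**What went wrong on the way:**
- In the first grip the jar hung about 9° low at its closed end. It touched the cradle early with about 13 N, so I levelled it before letting go.
- The first touch on the white disc had a 5.6 N side force, which I cleared by shifting the jar 2 mm.

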